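Set up the carton, test the jar caps, pack the tight jars

TASK

Set up the folding carton by raising all four of its walls fully upright, while it is still empty. Then find out which jars of lapping paste on the mat have loose caps, by an anticlockwise test twist of about an eighth of a turn: jars whose cap is tight go upright into the carton, and jars whose cap turns on the glass go, cap turned, upright into the wooden tray for recapping. Set the glass jars down gently, leave the carton's walls standing and the brush and pencil on the bench alone.

Things in the scene. Friction and masses are not known exactly. Their poses are not given: they have to be found in the camera images.
- carton: Folding carton of 4 mm board lying opened out, its floor panel, 124 mm (x) by 164 mm (y), fixed on a low block. Origin on the bench under the floor's middle, z up. The creases run along the floor's four edges (62 and 82 mm from the middle), 16 mm above the bench; floor top at 18 mm. Raised, the walls stand 52 mm above the creases, with 120 by 160 mm inside.
- wall_near (a joint): Angle of the long wall on the carton's -x side: 0 lying flat outwards, 1.571 upright, end stop at 1.60. The crease is stiff: the wall stays at whatever angle it is left, and about 1 N at its tab moves it.
- wall_near_tab (a point): Grip point on the lift tab in the middle of that wall's free edge: 24 mm wide along the crease, 4 mm thick, sticking out 25 mm beyond the edge. The point is 67 mm from the crease and moves with the wall. Pinched by its sides (24 mm apart), the tab can pivot between the fingers as the wall swings up.
- wall_far (a joint): Angle of the long wall on the carton's +x side: 0 lying flat outwards, 1.571 upright, end stop at 1.60. The crease is stiff: the wall stays at whatever angle it is left, and about 1 N at its tab moves it.
- wall_far_tab (a point): Grip point on the lift tab in the middle of that wall's free edge: 24 mm wide along the crease, 4 mm thick, sticking out 25 mm beyond the edge. The point is 67 mm from the crease and moves with the wall. Pinched by its sides (24 mm apart), the tab can pivot between the fingers as the wall swings up.
- wall_left (a joint): Angle of the short end wall on the carton's +y side, with two corner flaps already folded square: 0 lying flat outwards, 1.571 upright, end stop at 1.60. The crease is stiff: the wall stays at whatever angle it is left, and about 1 N at its tab moves it.
- wall_left_tab (a point): Grip point on the lift tab in the middle of that wall's free edge: 24 mm wide along the crease, 4 mm thick, sticking out 25 mm beyond the edge. The point is 67 mm from the crease and moves with the wall. Pinched by its sides (24 mm apart), the tab can pivot between the fingers as the wall swings up.
- wall_right (a joint): Angle of the short end wall on the carton's -y side, with two corner flaps already folded square: 0 lying flat outwards, 1.571 upright, end stop at 1.60. The crease is stiff: the wall stays at whatever angle it is left, and about 1 N at its tab moves it.
- wall_right_tab (a point): Grip point on the lift tab in the middle of that wall's free edge: 24 mm wide along the crease, 4 mm thick, sticking out 25 mm beyond the edge. The point is 67 mm from the crease and moves with the wall. Pinched by its sides (24 mm apart), the tab can pivot between the fingers as the wall swings up.
- jar_1_centre (a point): Jar 1 (may be absent): amber glass, 42 mm across, 44 mm high, red patch on its white label; white screw cap 45 mm across, 20 mm high, black line on top; 64 mm in all, 0.27 kg, on a 3 mm mat. Point on the axis, 32 mm above the foot; turns with the glass. Twisted, a loose cap turns while the glass stands still (it does not come off); a tight one turns the whole jar.
- jar_2_centre (a point): Jar 2 (may be absent): amber glass, 42 mm across, 44 mm high, red patch on its white label; white screw cap 45 mm across, 20 mm high, black line on top; 64 mm in all, 0.27 kg, on a 3 mm mat. Point on the axis, 32 mm above the foot; turns with the glass. Twisted, a loose cap turns while the glass stands still (it does not come off); a tight one turns the whole jar.
- jar_3_centre (a point): Jar 3 (may be absent): amber glass, 42 mm across, 44 mm high, red patch on its white label; white screw cap 45 mm across, 20 mm high, black line on top; 64 mm in all, 0.27 kg, on a 3 mm mat. Point on the axis, 32 mm above the foot; turns with the glass. Twisted, a loose cap turns while the glass stands still (it does not come off); a tight one turns the whole jar.
- jar_4_centre (a point): Jar 4 (may be absent): amber glass, 42 mm across, 44 mm high, red patch on its white label; white screw cap 45 mm across, 20 mm high, black line on top; 64 mm in all, 0.27 kg, on a 3 mm mat. Point on the axis, 32 mm above the foot; turns with the glass. Twisted, a loose cap turns while the glass stands still (it does not come off); a tight one turns the whole jar.
- jar_5_centre (a point): Jar 5 (may be absent): amber glass, 42 mm across, 44 mm high, red patch on its white label; white screw cap 45 mm across, 20 mm high, black line on top; 64 mm in all, 0.27 kg, on a 3 mm mat. Point on the axis, 32 mm above the foot; turns with the glass. Twisted, a loose cap turns while the glass stands still (it does not come off); a tight one turns the whole jar.
- recap_tray: Open wooden tray, 220 mm (x) by 300 mm (y) by 55 mm high, 12 mm boards, fixed on the bench, with a 10 mm divider 44 mm high running along its x axis at y = +25 mm, so that the larger compartment, 196 mm by 158 mm inside, reaches from y = -138 to +20 mm; origin on the bench under the middle of the tray (its yaw is near pi); inner floor 6 mm above the bench.
- brush: A loose dusting brush (about 140 mm long) lying beside the vice, to be left alone; origin under its middle.
- pencil: A loose red pencil (about 140 mm long) lying beside the vice, to be left alone; origin under its middle.
Mind the look-alikes: they are no part of the job. Leave any blue or yellow look-alike of the part that bears jar_1_centre alone.

How it is judged:
By the outcome, as a careful person would: the job done as asked, in the order asked, and still so for the second after the job is handed in, with the robot touching nothing.
Of jar_1, jar_2, jar_3, jar_4, jar_5 only 3 to 4 are there at a start; the rules pass over those that are not, and their reading is None.
At some moment in a run one of jar_1, jar_2, jar_3, jar_4, jar_5 may be knocked a few centimetres aside while the robot is not near it.
It also fails if it takes over 208 s, if anything falls off the work surface, if the arm or the gripper's body presses on something with over 40 N, if the wrist force passes 120 N, or if a joint passes its speed limit or range.

ROBOT

A 7-joint arm with a two-finger parallel gripper is mounted at the origin on a cart in front of the work surface, level with it; the furniture and walls round the work are solid. World frame = base frame: x ahead of the robot, y to its left, z up, the work surface at z = 0. Lengths are in m, angles in rad, forces in N, time in s.
With the tool pointing down it reaches from about 0.425 to 1.025 m from the base axis. Payload 9.4 kg.
Tool frame: the origin (TCP) lies at the very end of the fingers, on their centre line; the grasp point (between the pads) lies 19 mm behind it (manip.grip_depth is the distance from the TCP to the grasp point, in m); z points along the fingers, y is the direction in which the jaws open and shut (so a half turn about z gives the same grasp; the last joint's range is limited). The gripper opens to 85 mm and grips with 20 to 120 N. Pads are 22 mm wide; open, the fingers measure 114 mm over their backs; the gripper's body (76 mm by 85 mm) begins 54 mm behind the grasp point. The pads swing forward as they close: fully open they stand 13 mm farther back than shut.
Start: joints at [-1.2, 0.599, -0.003, 1.599, 0.002, 0.943, -0.08], TCP at [0.314, 0.654, 0.199] pointing down, gripper open.
Joint ranges: [-2.57, 2.57], [-0.35, 1.97], [-1.29, 1.29], [0.11, 2.56], [-1.05, 4.19], [0.11, 1.86], [-2.63, 2.63]. Speed limits (rad/s): [2.22, 2.22, 3.01, 3.01, 3.14, 3.14, 3.14].

INTERFACE

Orientations are given as a unit quaternion [x, y, z, w].
In Python, from cell import manip gives the robot as it stands.
- The arm moves only by the shell command python3 -m crank 'ROWS' [FORCE]. ROWS is JSON, a list that holds one entry, the list of rows, each a list of 7 numbers: the gripper command: -1 is fully open, 1 is shut, values between are in proportion, then the shift along the tool's x, y, z in units of 30 mm (1.0 is 30 mm), then the turn, a rotation vector about the tool's x, y, z in degrees. In form: [[[hand, x, y, z, wx, wy, wz], ...]]. A call has exactly 5 rows; each row is the pose to reach, as a shift and turn from the pose commanded when the call began, along the tool's axes at that moment; what a row does not reach only later rows make up. A row lasts 1/8 s, in which the tool goes at most 62.5 mm and 10.7 degrees, less where a joint would pass 70% of its speed; a pose out of reach is approached as far as the arm can. A call with a gripper value outside its range is refused whole. The fingers move at their own pace and stop on an object; FORCE is the grip in N (left out, the last holds). Time passes only in rows, so rows that repeat a pose let the fingers close, or fill a call up. It gives the time, the measured TCP pose, the force and the opening at its end, in the units of the state.
- manip.sense(): the state, without advancing time (a new reading comes with each control period).
- manip.capture(name): name is "scene" or "top" or "wrist"; returns a dict with "color" (400x640x3 uint8, blue, green, red), "fovy" (degrees; the focal length in pixels is half the picture's height over the tangent of half this angle, whatever the lens; pixels are square), "cx", "cy" (the principal point, pixels), "dist" ([k1, k2, p1, p2, k3] as OpenCV has them; the pictures are not rectified), "world_from_camera" (4x4, takes a point from camera to world coordinates); the wrist camera has in their place "tool_from_camera" (4x4, takes a point from camera to tool coordinates, whose origin is the TCP and whose axes are the flange's). Camera axes: x right, y down, z forward; pixel columns grow to the right and rows downward; lengths in m; the calibration is good to about 2 mm. A picture is of the moment at which its call begins: read the wrist's pose just before it. There is no depth.
- manip.hand_in(): hands the job in, once; it reports no verdict.
The state is a dict: "clock": time; "joint_pos": joint angles; "dq": joint speeds; "joint_torque": joint torques, N m; "tool_pos": TCP position; "tool_rot": TCP orientation; "wrist_force": force on the tool from outside, world axes, zero at the start; "ft_torque": the same for the moment, N m; "width": opening from 0.0 (shut) to 1.0 (fully open).
Only numpy, scipy, OpenCV 4.12 (cv2) and the standard library are available. Lean on these libraries where they do the work, as an engineer would, in place of code of your own. Each camera call takes 0.05 s, during which the arm holds its last target.

## Working session

There is one attempt and no reset: what is moved stays moved. The work goes in short steps, Python scripts to look and compute and a shell command to move; the robot and the scene stay as the last step left them, time stands still between calls to the robot, and variables do not carry over. Pictures are saved under pics/ and viewed, and the job is handed in when it is done.

```bash
ls; mkdir -p pics; python3 - <<'E'
from cell import manip
import cv2
s=manip.sense()
print(s)
for n in ("scene","top","wrist"):
    c=manip.capture(n); cv2.imwrite(f"pics/{n}0.png",c["color"]); print(n,{k:v for k,v in c.items() if k!="color"})
E
```

```text
pics
{'clock': 0.0, 'joint_pos': array([-1.19969846,  0.60014209, -0.00253797,  1.6001676 ,  0.0017831 ,
        0.94289928, -0.07981259]), 'dq': array([ 0.00049113, -0.00065344, -0.00011337, -0.00032928,  0.00019149,
       -0.00069396,  0.00019964]), 'joint_torque': array([-1.45760846e-04, -7.76435566e+01,  1.56436745e+00, -2.58021587e+01,
        1.22251856e-02,  9.00559186e-03,  7.43286819e-05]), 'tool_pos': array([0.31369468, 0.65301526, 0.19859135]), 'tool_rot': array([ 2.22017398e-01,  9.75042370e-01, -7.99244792e-04, -1.11929142e-04]), 'wrist_force': array([0.31281094, 0.85228257, 0.22255641]), 'ft_torque': array([ 0.03601861,  0.01137162, -0.00231757]), 'width': 1.0004844679516072}
scene {'fovy': 54.07413455575827, 'cx': 324.8602730488021, 'cy': 201.63525335175873, 'dist': array([-0.0278253,  0.       ,  0.       ,  0.       ,  0.       ]), 'world_from_camera': array([[ 0.48345411, -0.5208773 ,  0.7035332 , -0.29767777],
       [-0.87524732, -0.30107202,  0.37854692, -0.43357967],
       [ 0.01463767, -0.79877561, -0.60145096,  0.78962164],
       [ 0.        ,  0.        , 
[... 291 characters left out ...]
97885, -0.00412125,  0.00503076,  0.04794677],
       [-0.00426816, -0.16775342, -0.98581975,  1.44227564],
       [ 0.        ,  0.        ,  0.        ,  1.        ]])}
wrist {'fovy': 68.08015766419517, 'cx': 321.42480836320124, 'cy': 200.01468059119608, 'dist': array([-0.00555618,  0.        ,  0.        ,  0.        ,  0.        ]), 'tool_from_camera': array([[-6.67284533e-04, -9.64657456e-01, -2.63506258e-01,
         6.64681466e-02],
       [ 9.99999272e-01, -3.78819153e-04, -1.14552622e-03,
        -9.64216531e-04],
       [ 1.00521919e-03, -2.63506831e-01,  9.64657006e-01,
        -1.74883184e-01],
       [ 0.00000000e+00,  0.00000000e+00,  0.00000000e+00,
         1.00000000e+00]])}
```

View pics/scene0.png

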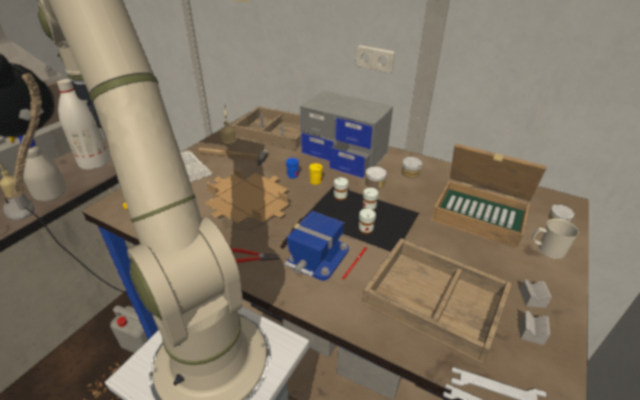

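View pics/top0.png

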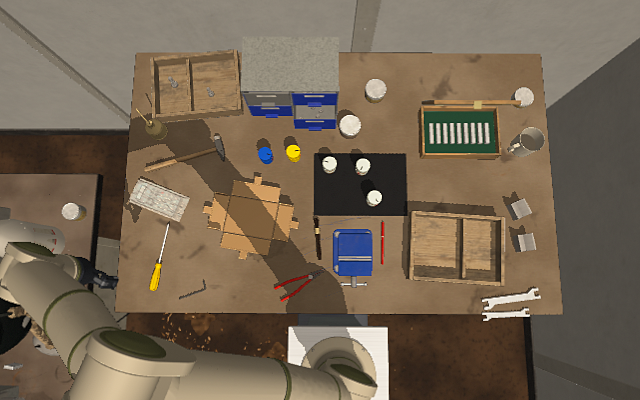

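```bash
cat > h.py <<'E'
import numpy as np, cv2
from cell import manip
from scipy.spatial.transform import Rotation as R
def grab(n):
    s=manip.sense(); c=manip.capture(n)
    im=c["color"]; f=im.shape[0]/2/np.tan(np.radians(c["fovy"])/2)
    K=np.array([[f,0,c["cx"]],[0,f,c["cy"]],[0,0,1]])
    if n=="wrist":
        T=np.eye(4); T[:3,:3]=R.from_quat(s["tool_rot"]).as_matrix(); T[:3,3]=s["tool_pos"]
        T=T@c["tool_from_camera"]
    else: T=c["world_from_camera"]
    return dict(im=im,K=K,d=np.array(c["dist"]),T=T,s=s)
def ray(g,px):
    u=cv2.undistortPoints(np.array(px,float).reshape(-1,1,2),g["K"],g["d"])[:,0]
    v=np.c_[u,np.ones(len(u))]@g["T"][:3,:3].T
    return g["T"][:3,3],v
def onz(g,px,z):
    o,v=ray(g,px); return o+v*((z-o[2])/v[:,2])[:,None]
def proj(g,P):
    Ti=np.linalg.inv(g["T"]); P=np.atleast_2d(P)
    return cv2.projectPoints(P.astype(float),cv2.Rodrigues(Ti[:3,:3])[0],Ti[:3,3],g["K"],g["d"])[0][:,0]
def save(g,name,crop=None,k=1):
    im=g["im"]
    if crop: x0,y0,x1,y1=crop; im=im[y0:y1,x0:x1]
    cv2.imwrite(f"pics/{name}.png",cv2.resize(im,None,fx=k,fy=k,interpolation=cv2.INTER_CUBIC))
def down(yaw):  # tool pointing down; yaw = world angle of the tool y (jaw) axis
    y=np.array([np.cos(yaw),np.sin(yaw),0]); z=np.array([0,0,-1.]); return R.from_matrix(np.c_[np.cross(y,z),y,z])
def go(p,yaw=None,rot=None):
    "shift (units of 30mm) and rotvec deg (tool axes) from now to TCP p"
    s=manip.sense(); r=R.from_quat(s["tool_rot"]); y=r.as_matrix()[:,1]
    if rot is None:
        if yaw is None: yaw=np.arctan2(y[1],y[0])
        else:
            cur=np.arctan2(y[1],y[0]); yaw=cur+(yaw-cur+np.pi/2)%np.pi-np.pi/2
        rot=down(yaw)
    sh=r.inv().apply(np.array(p)-s["tool_pos"])/0.03
    print("go",np.round(sh,2),np.round(np.degrees((r.inv()*rot).as_rotvec()),1))
def st():
    s=manip.sense(); m=R.from_quat(s["tool_rot"]).as_matrix()
    print("t",round(s["clock"],2),"p",np.round(s["tool_pos"],4),"x",np.round(m[:,0],3),"y",np.round(m[:,1],3),"z",np.round(m[:,2],3),"F",np.round(s["wrist_force"],1),"w",round(float(s["width"]),3),"q",np.round(s["joint_pos"],2))
E
python3 - <<'E'
from h import *
st()
g=grab("top"); save(g,"t1",(190,120,430,300),3.3)
E
```

```text
t 0.15 p [0.3137 0.6532 0.1988] x [-0.901  0.433 -0.   ] y [ 0.433  0.901 -0.001] z [-0.    -0.001 -1.   ] F [ 0.3 -0.1  0.2] w 1.0 q [-1.2   0.6  -0.    1.6   0.    0.94 -0.08]
```

View pics/t1.png

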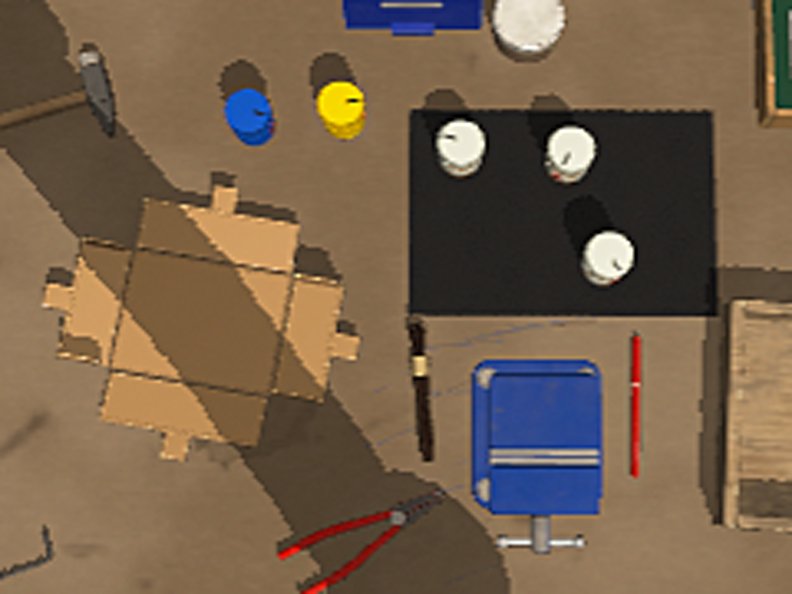

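View pics/wrist0.png

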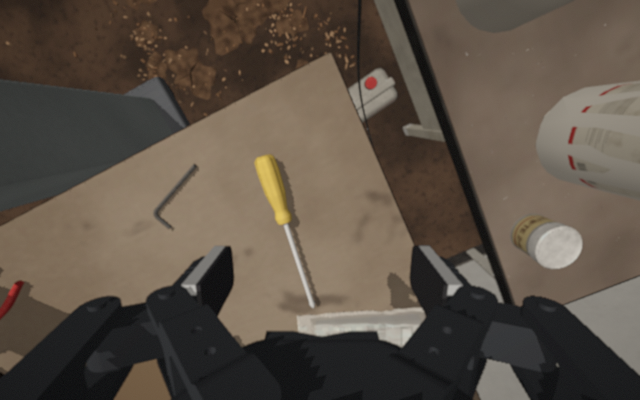

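```bash
python3 - <<'E'
from h import *
g=grab("top")
z=lambda a:np.array(a)/3.3+np.array([190,120])
c=onz(g,z([[135,247],[293,275],[268,392],[110,370]]),0.018)
print("corners",c.round(3),c.mean(0).round(3)); d=np.diff(np.r_[c,c[:1]],axis=0); print(np.linalg.norm(d,axis=1).round(3),np.degrees(np.arctan2(d[:,1],d[:,0])).round(1))
print("tabs",onz(g,z([[224,190],[345,345],[175,445],[57,297]]),0.018).round(3))
print("jars",onz(g,z([[460,142],[571,150],[608,255]]),0.067).round(3))
ctr=c.mean(0)
go([ctr[0]-0.09,ctr[1],0.33],yaw=np.pi/2)
go([ctr[0]-0.09,ctr[1],0.33])
E
```

```text
corners [[0.574 0.356 0.018]
 [0.546 0.196 0.018]
 [0.428 0.218 0.018]
 [0.449 0.376 0.018]] [0.499 0.286 0.018]
[0.163 0.12  0.159 0.126] [-99.9 169.3  82.4  -9.1]
tabs [[0.633 0.268 0.018]
 [0.475 0.142 0.018]
 [0.375 0.309 0.018]
 [0.523 0.432 0.018]]
jars [[ 0.671  0.029  0.067]
 [ 0.664 -0.081  0.067]
 [ 0.558 -0.115  0.067]]
go [-8.16 -9.65 -4.36] [ -0.   -0.  -25.7]
go [-8.16 -9.65 -4.36] [-0.  0.  0.]
```

```bash
python3 -m crank '[[[-1,-1.6,-1.9,-1.2,0,0,-5],[-1,-3.2,-3.8,-2.2,0,0,-10],[-1,-4.8,-5.8,-3.2,0,0,-15],[-1,-6.5,-7.7,-4.3,0,0,-20],[-1,-8.16,-9.65,-4.36,0,0,-25.7]]]' 40; python3 -m crank '[[[-1,0,0,0,0,0,0],[-1,0,0,0,0,0,0],[-1,0,0,0,0,0,0],[-1,0,0,0,0,0,0],[-1,0,0,0,0,0,0]]]'
python3 - <<'E'
from h import *
st()
g=grab("wrist"); save(g,"w1")
E
```

```text
clock: 0.88
tool_pos: [0.3871, 0.3706, 0.3125]
tool_rot: [-0.002, 1.0, 0.001, 0.001]
wrist_force: [1.6, 0.2, -0.7]
width: 0.994
clock: 1.5
tool_pos: [0.3861, 0.3726, 0.3108]
tool_rot: [-0.001, 1.0, -0.0, -0.0]
wrist_force: [-1.0, -0.3, 0.0]
width: 1.005
t 1.5 p [0.3861 0.3726 0.3108] x [-1.    -0.002  0.001] y [-0.002  1.    -0.   ] z [-0.001 -0.    -1.   ] F [-1.  -0.3  0. ] w 1.005 q [-0.8   0.26 -0.1   1.89  0.03  1.    0.67]
```

View pics/w1.png

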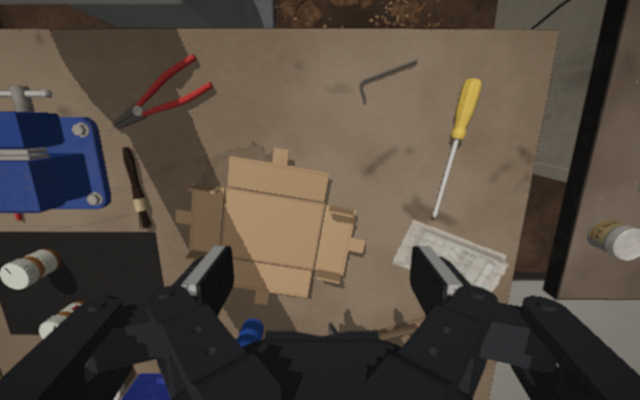

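```bash
python3 - <<'E'
from h import *
g=grab("wrist"); save(g,"w2",(165,135,385,315),3.6)
E
```

```text
(no output)
```

View pics/w2.png

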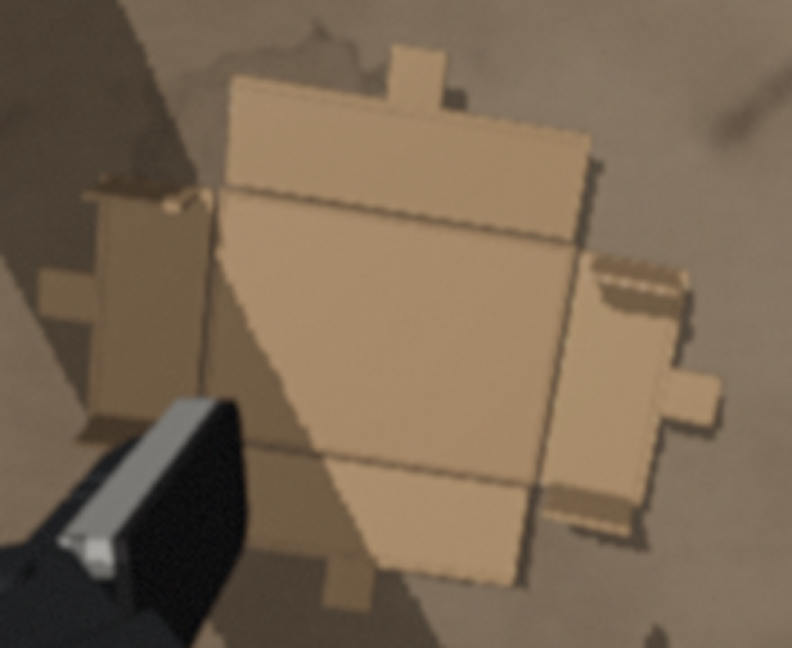

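```bash
python3 - <<'E'
from h import *
g=grab("wrist")
z=lambda a:np.array(a)/3.6+np.array([165,135])
c=onz(g,z([[218,190],[580,247],[540,486],[203,437]]),0.018)
print("corners",c.round(4),c.mean(0).round(4)); d=np.diff(np.r_[c,c[:1]],axis=0); print(np.linalg.norm(d,axis=1).round(4),np.degrees(np.arctan2(d[:,1],d[:,0])).round(1))
t=onz(g,z([[417,76],[692,399],[349,584],[67,296]]),0.018)
print("tabs n,l,f,r",t.round(4)); 
print("n-f",np.linalg.norm(t[0]-t[2]),t[[0,2]].mean(0),np.degrees(np.arctan2(*(t[2]-t[0])[[1,0]])));print("l-r",np.linalg.norm(t[1]-t[3]),t[[1,3]].mean(0),np.degrees(np.arctan2(*(t[1]-t[3])[[1,0]])))
E
```

```text
corners [[0.4265 0.2156 0.018 ]
 [0.453  0.3787 0.018 ]
 [0.574  0.3599 0.018 ]
 [0.5481 0.1981 0.018 ]] [0.5004 0.2881 0.018 ]
[0.1653 0.1224 0.1638 0.1229] [ 80.8  -8.9 -99.1 171.8]
tabs n,l,f,r [[0.3753 0.307  0.018 ]
 [0.5281 0.4323 0.018 ]
 [0.6285 0.264  0.018 ]
 [0.4769 0.1413 0.018 ]]
n-f 0.25677632086159563 [0.50188785 0.28553266 0.018     ] -9.640315717242764
l-r 0.2954761045907932 [0.50247417 0.28679972 0.018     ] 80.01786918002746
```

```bash
cat >> h.py <<'E'
C=np.array([0.5017,0.287]); YAW=np.radians(-9.5)
U=np.array([np.cos(YAW),np.sin(YAW)]); V=np.array([-U[1],U[0]])
TAB=dict(near=C-.129*U,far=C+.129*U,left=C+.149*V,right=C-.149*V)
E
python3 - <<'E'
from h import *
go([*TAB["right"],0.10],yaw=YAW)
E
```

```text
go [-3.02 -7.74  7.04] [ -0.   -0.  -80.4]
```

```bash
python3 -m crank '[[[0.05,-0.3,-0.8,0.7,0,0,-8],[0.05,-0.6,-1.6,1.4,0,0,-16],[0.05,-0.9,-2.4,2.1,0,0,-24],[0.05,-1.2,-3.2,2.8,0,0,-32],[0.05,-1.5,-4,3.5,0,0,-40]]]' 40; 
python3 - <<'E'
from h import *
st();go([*TAB["right"],0.10],yaw=YAW)
E
```

```text
clock: 2.28
tool_pos: [0.4319, 0.2514, 0.2057]
tool_rot: [-0.345, 0.939, 0.0, 0.0]
wrist_force: [0.5, -0.5, -0.1]
width: 0.472
t 2.27 p [0.4319 0.2514 0.2057] x [-0.762 -0.647 -0.   ] y [-0.647  0.762 -0.   ] z [ 0.  0. -1.] F [ 0.5 -0.5 -0.1] w 0.472 q [-0.49  0.33 -0.2   2.09  0.1   0.73  1.53]
go [ 1.25 -3.81  3.52] [ -0.    0.  -40.2]
```

```bash
python3 -m crank '[[[0.05,0.25,-0.8,0.7,0,0,-8],[0.05,0.5,-1.5,1.4,0,0,-16],[0.05,0.75,-2.3,2.1,0,0,-24],[0.05,1,-3,2.8,0,0,-32],[0.05,1.25,-3.81,3.52,0,0,-40.2]]]';python3 -m crank '[[[0.05,0,0,0.5,0,0,0],[0.05,0,0,0.5,0,0,0],[0.05,0,0,0.5,0,0,0],[0.05,0,0,0.5,0,0,0],[0.05,0,0,0.5,0,0,0]]]'; 
python3 - <<'E'
from h import *
st();go([*TAB["right"],0.007],yaw=YAW)
g=grab("wrist"); save(g,"w3")
E
```

```text
clock: 2.9
tool_pos: [0.4769, 0.1401, 0.1001]
tool_rot: [-0.646, 0.763, 0.0, 0.0]
wrist_force: [0.6, -0.8, -0.2]
width: 0.474
clock: 3.52
tool_pos: [0.4766, 0.1409, 0.0862]
tool_rot: [-0.645, 0.765, -0.0, 0.0]
wrist_force: [-0.2, -0.1, -0.0]
width: 0.476
t 3.52 p [0.4766 0.1409 0.0862] x [-0.169 -0.986 -0.   ] y [-0.986  0.169 -0.001] z [ 0.001  0.    -1.   ] F [-0.2 -0.1 -0. ] w 0.476 q [-0.19  0.52 -0.3   2.2   0.34  0.46  2.22]
go [ 0.03 -0.02  2.64] [-0.1  0.  -0.2]
```

View pics/w3.png

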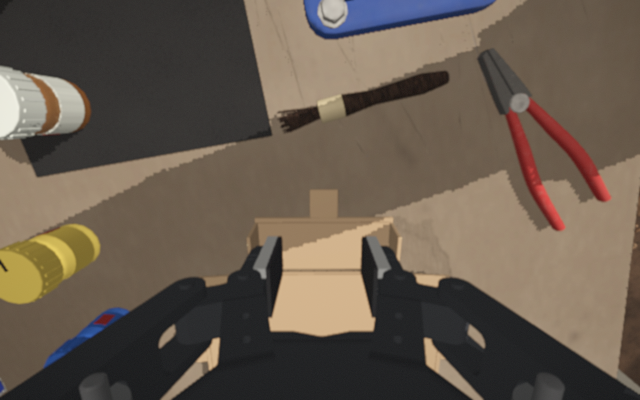

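```bash
python3 -m crank '[[[0.05,0.03,-0.02,0.8,0,0,0],[0.05,0.03,-0.02,1.6,0,0,0],[0.05,0.03,-0.02,2.3,0,0,0],[0.05,0.03,-0.02,2.73,0,0,0],[0.05,0.03,-0.02,2.73,0,0,0]]]'; python3 -m crank '[[[0.05,0,0,0,0,0,0],[1,0,0,0,0,0,0],[1,0,0,0,0,0,0],[1,0,0,0,0,0,0],[1,0,0,0,0,0,0]]]' 25 
python3 - <<'E'
from h import *
st();go([*TAB["right"],0.007],yaw=YAW)
g=grab("wrist"); save(g,"w4")
E
```

```text
clock: 4.2
tool_pos: [0.4765, 0.1395, 0.0032]
tool_rot: [-0.645, 0.765, 0.0, -0.001]
wrist_force: [0.1, -0.4, 0.3]
width: 0.476
clock: 4.82
tool_pos: [0.4769, 0.1394, 0.0039]
tool_rot: [-0.644, 0.765, -0.0, 0.0]
wrist_force: [0.0, 0.6, -0.0]
width: 0.001
t 4.83 p [0.4769 0.1394 0.0039] x [-0.169 -0.986 -0.   ] y [-0.986  0.169 -0.   ] z [ 0.  0. -1.] F [ 0.   0.6 -0. ] w 0.001 q [-0.28  0.66 -0.17  2.25  0.43  0.25  2.14]
go [-0.02 -0.   -0.1 ] [-0.   0.  -0.3]
```

View pics/w4.png

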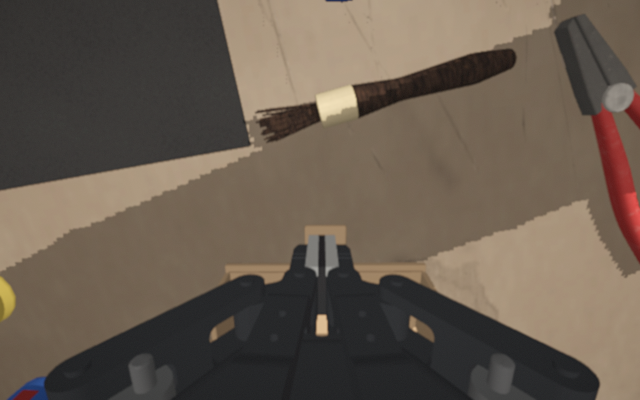

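```bash
python3 - <<'E'
from h import *
g=grab("wrist"); p=g["s"]["tool_pos"]
print(proj(g,[p,p+[0,0,.019]]).round(0))
for r in (52,77):
  for z in (.0,.016,.02):
    q=C-(.082+r/1000)*V; print(r,z,proj(g,[[*(q-.012*U),z],[*(q+.012*U),z]]).round(0).tolist())
save(g,"w5",(200,180,440,360),3.3)
g=grab("top"); save(g,"t2",(220,160,340,280),5)
E
```

```text
[[321. 231.]
 [321. 243.]]
52 0.0 [[340.0, 251.0], [303.0, 251.0]]
52 0.016 [[341.0, 262.0], [302.0, 262.0]]
52 0.02 [[342.0, 265.0], [301.0, 266.0]]
77 0.0 [[340.0, 215.0], [302.0, 215.0]]
77 0.016 [[342.0, 223.0], [301.0, 223.0]]
77 0.02 [[342.0, 226.0], [300.0, 226.0]]
```

View pics/w5.png

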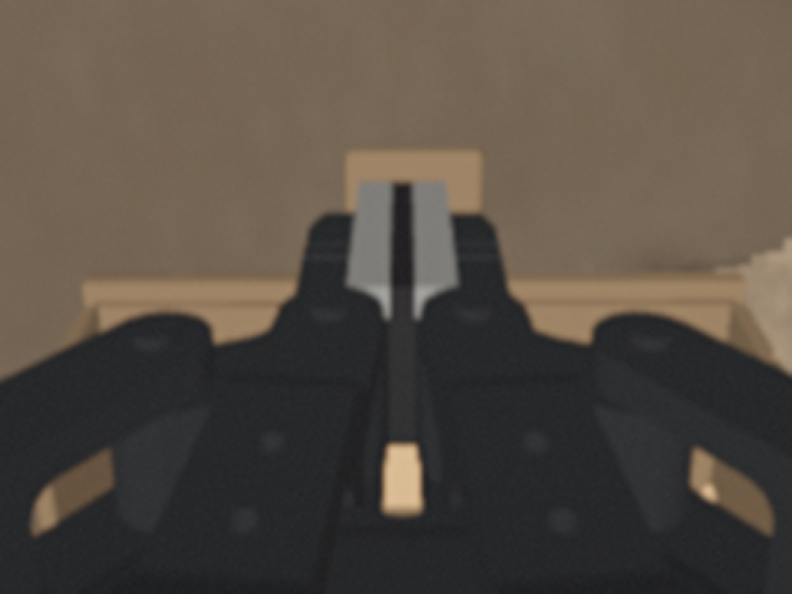

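View pics/t2.png

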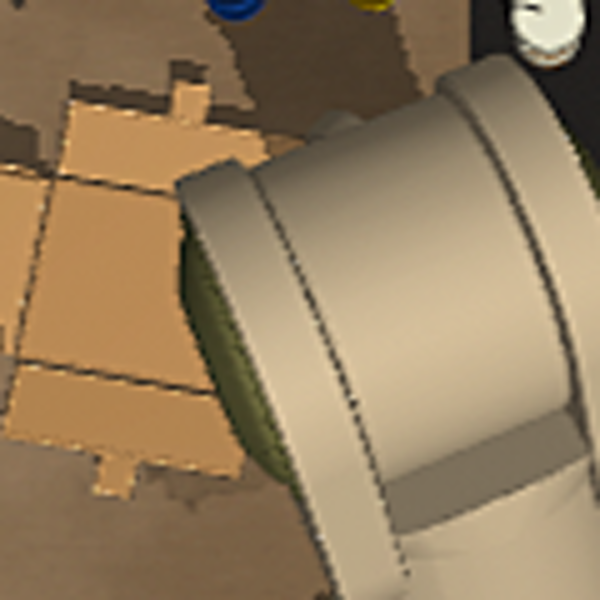

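```bash
python3 - <<'E'
from h import *
g=grab("wrist"); p=g["s"]["tool_pos"]; m=R.from_quat(g["s"]["tool_rot"]).as_matrix()
for x in (.011,0,-.011):
  for z in (0,-.01,-.02,-.03): print(x,z,proj(g,p+m@[x,0,z]).round(0))
print(proj(g,p+m@[0.011,.007,-.02]).round(0))
E
```

```text
0.011 0 [[321. 214.]]
0.011 -0.01 [[321. 219.]]
0.011 -0.02 [[321. 225.]]
0.011 -0.03 [[321. 232.]]
0 0 [[321. 231.]]
0 -0.01 [[321. 237.]]
0 -0.02 [[321. 244.]]
0 -0.03 [[321. 251.]]
-0.011 0 [[321. 247.]]
-0.011 -0.01 [[321. 254.]]
-0.011 -0.02 [[321. 261.]]
-0.011 -0.03 [[321. 270.]]
[[334. 225.]]
```

```bash
python3 - <<'E'
from h import *
g=grab("scene"); save(g,"s2",(150,120,350,270),4)
E
```

```text
(no output)
```

View pics/s2.png

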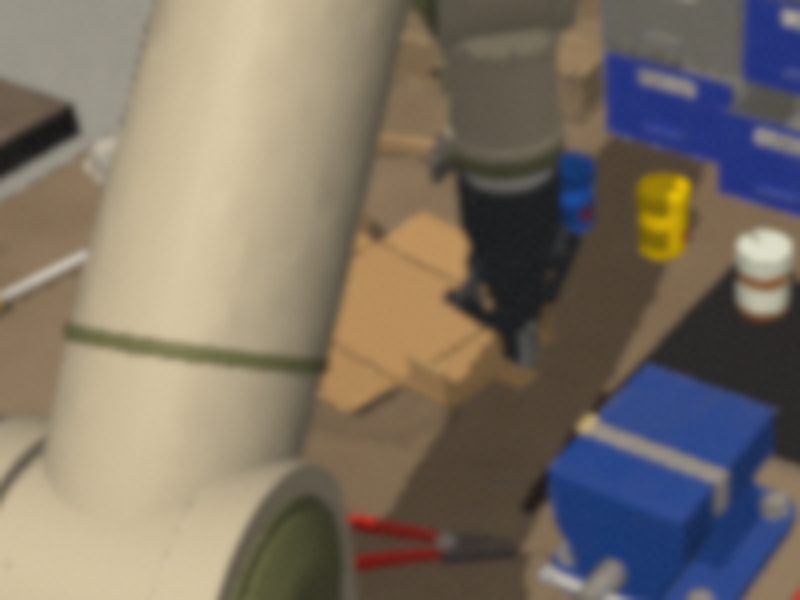

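```bash
python3 - <<'E'
from h import *
g=grab("scene"); p=g["s"]["tool_pos"]
for z in (0.004,.014,.018,.03): print(z,proj(g,[p[0],p[1],z]).round(1), proj(g,[*(p[:2]-.011*V),z]).round(1))
save(g,"s3",(255,185,315,230),13)
E
```

```text
0.004 [[280.9 218. ]] [[283.4 219.4]]
0.014 [[280.7 215.5]] [[283.3 216.9]]
0.018 [[280.6 214.5]] [[283.2 215.9]]
0.03 [[280.4 211.5]] [[283.  212.9]]
```

View pics/s3.png

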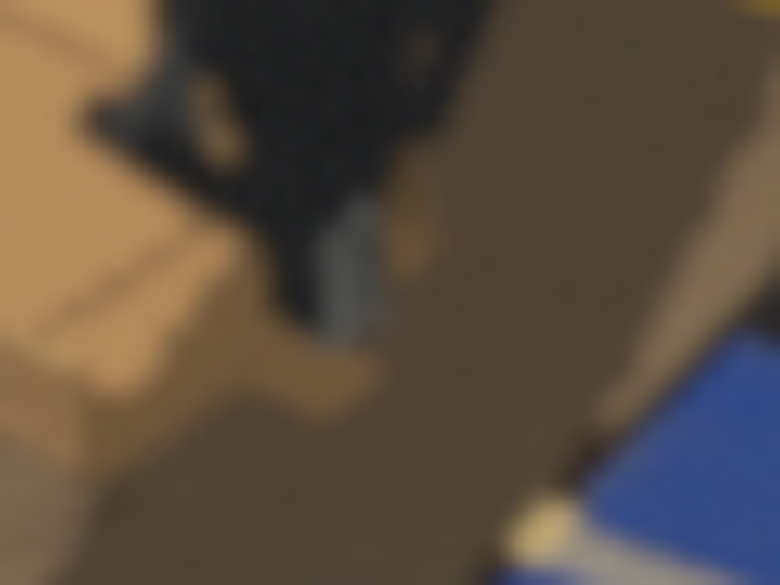

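```bash
python3 -m crank '[[[0.05,0,0,-0.6,0,0,0],[0.05,0,0,-0.6,0,0,0],[0.05,0,0,-0.6,0,0,0],[0.05,0,0,0,0,0,0],[0.05,0,0,0.45,0,0,0]]]'; python3 -m crank '[[[0.05,0,0,0.1,0,0,0],[0.05,0,0,0.15,0,0,0],[0.05,0,0,0.2,0,0,0],[0.05,0,0,0.25,0,0,0],[0.05,0,0,0.25,0,0,0]]]' 25 
python3 - <<'E'
from h import *
st()
g=grab("wrist"); save(g,"w6",(200,160,440,340),3.3)
E
```

```text
clock: 5.75
tool_pos: [0.4766, 0.1393, -0.0107]
tool_rot: [-0.644, 0.765, 0.0, -0.0]
wrist_force: [0.4, -0.2, -0.4]
width: 0.477
clock: 6.38
tool_pos: [0.477, 0.1394, -0.0171]
tool_rot: [-0.644, 0.765, -0.0, 0.0]
wrist_force: [0.3, -0.5, -0.6]
width: 0.475
t 6.38 p [ 0.477   0.1394 -0.0171] x [-0.17  -0.986 -0.   ] y [-0.986  0.17  -0.   ] z [ 0.  0. -1.] F [ 0.3 -0.5 -0.6] w 0.475 q [-0.31  0.7  -0.13  2.26  0.45  0.2   2.12]
```

View pics/w6.png

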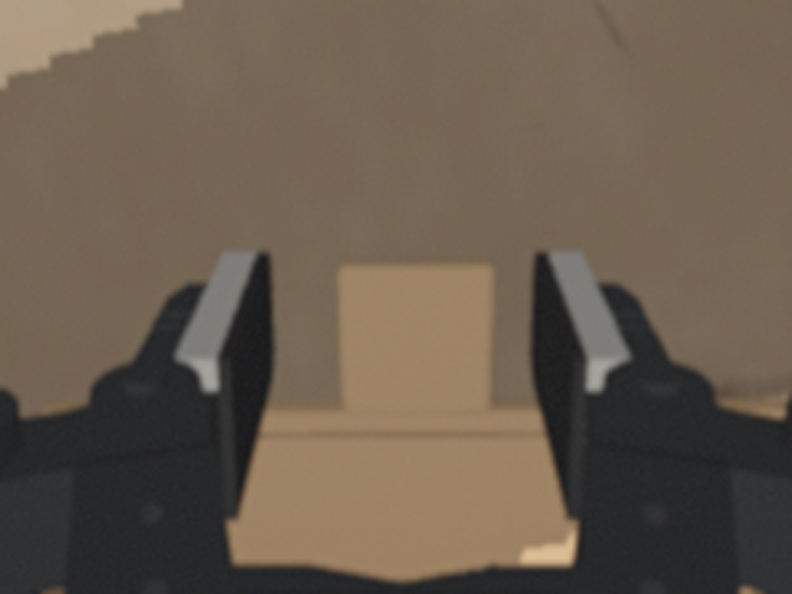

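```bash
python3 -m crank '[[[0.05,0,0,0.1,0,0,0],[0.05,0,0,0.2,0,0,0],[0.05,0,0,0.3,0,0,0],[0.05,0,0,0.35,0,0,0],[0.05,0,0,0.35,0,0,0]]]'; python3 -m crank '[[[0.05,0,0,0,0,0,0],[1,0,0,0,0,0,0],[1,0,0,0,0,0,0],[1,0,0,0,0,0,0],[1,0,0,0,0,0,0]]]' 25 
python3 - <<'E'
from h import *
st()
E
```

```text
clock: 7.05
tool_pos: [0.4768, 0.1394, -0.0279]
tool_rot: [-0.644, 0.765, 0.0, -0.0]
wrist_force: [-0.6, -0.0, -0.3]
width: 0.475
clock: 7.68
tool_pos: [0.4751, 0.1395, -0.0279]
tool_rot: [-0.645, 0.764, 0.001, -0.001]
wrist_force: [-4.0, 1.6, 0.9]
width: 0.271
t 7.67 p [ 0.4751  0.1395 -0.0279] x [-0.169 -0.986  0.001] y [-0.986  0.169  0.002] z [-0.002 -0.    -1.   ] F [-4.   1.6  0.9] w 0.271 q [-0.32  0.72 -0.12  2.27  0.46  0.17  2.11]
```

```bash
python3 -m crank '[[[1,-0.03,0,-0.35,0,0,0],[1,-0.11,0,-0.69,0,0,0],[1,-0.24,0,-1.01,0,0,0],[1,-0.43,0,-1.31,0,0,0],[1,-0.65,0,-1.58,0,0,0]]]'; python3 -m crank '[[[1,-0.27,0,-0.23,0,0,0],[1,-0.57,0,-0.41,0,0,0],[1,-0.89,0,-0.54,0,0,0],[1,-1.23,0,-0.63,0,0,0],[1,-1.62,0,-0.65,0,0,0]]]'; python3 -m crank '[[[1,0,0,0,0,0,0],[1,0,0,0,0,0,0],[1,0,0,0,0,0,0],[1,0,0,0,0,0,0],[1,0,0,0,0,0,0]]]' 
python3 - <<'E'
from h import *
st(); go([*(C-.082*V),.039])
g=grab("wrist"); save(g,"w7")
E
```

```text
clock: 8.3
tool_pos: [0.4782, 0.1586, 0.0198]
tool_rot: [-0.645, 0.764, 0.001, -0.001]
wrist_force: [-4.3, 3.4, -8.9]
width: 0.269
clock: 8.93
tool_pos: [0.486, 0.2044, 0.0395]
tool_rot: [-0.644, 0.765, -0.0, -0.003]
wrist_force: [-8.0, -3.5, 4.3]
width: 0.27
clock: 9.55
tool_pos: [0.4862, 0.2057, 0.0395]
tool_rot: [-0.645, 0.765, 0.0, -0.002]
wrist_force: [-8.4, -0.8, 2.6]
width: 0.269
t 9.55 p [0.4862 0.2057 0.0395] x [-0.169 -0.986  0.003] y [-0.986  0.169  0.003] z [-0.003 -0.002 -1.   ] F [-8.4 -0.8  2.6] w 0.269 q [-0.34  0.62 -0.24  2.16  0.37  0.4   2.09]
go [-0.03 -0.06  0.02] [ 0.2 -0.1  0. ]
```

View pics/w7.png

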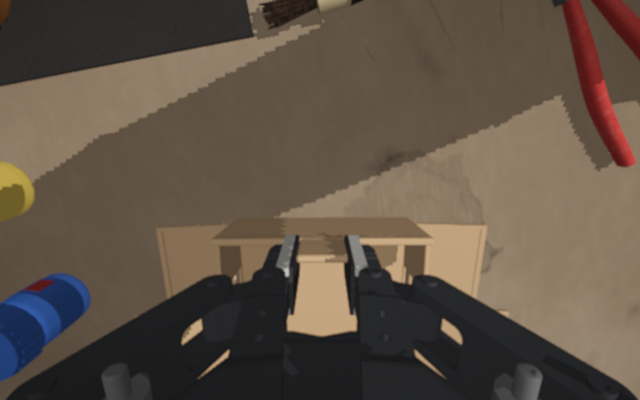

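```bash
python3 -m crank '[[[1,-0.06,0,0,0,0,0],[1,-0.06,0,0,0,0,0],[0.05,-0.06,0,0,0,0,0],[0.05,-0.06,0,0,0,0,0],[0.05,-0.06,0,-1.2,0,0,0]]]'; 
python3 - <<'E'
from h import *
st(); go([*TAB["left"],0.10])
E
```

```text
clock: 10.22
tool_pos: [0.4881, 0.208, 0.0741]
tool_rot: [-0.645, 0.765, 0.0, -0.001]
wrist_force: [0.4, -1.0, 0.8]
width: 0.48
t 10.22 p [0.4881 0.208  0.0741] x [-0.169 -0.986  0.002] y [-0.986  0.169  0.002] z [-0.003 -0.001 -1.   ] F [ 0.4 -1.   0.8] w 0.48 q [-0.31  0.57 -0.29  2.14  0.33  0.48  2.12]
go [-7.64  0.02 -0.88] [ 0.1 -0.1  0. ]
```

```bash
python3 -m crank '[[[0.05,-1,0,-0.9,0,0,0],[0.05,-2.5,0,-0.9,0,0,0],[0.05,-4.2,0,-0.9,0,0,0],[0.05,-6,0,-0.9,0,0,0],[0.05,-7.64,0.02,-0.88,0,0,0]]]'; python3 -m crank '[[[0.05,0,0,0.3,0,0,0],[0.05,0,0,0.6,0,0,0],[0.05,0,0,0.9,0,0,0],[0.05,0,0,0.9,0,0,0],[0.05,0,0,0.9,0,0,0]]]'; 
python3 - <<'E'
from h import *
st(); go([*TAB["left"],-0.028],yaw=YAW)
g=grab("wrist"); save(g,"w8")
E
```

```text
clock: 10.85
tool_pos: [0.5277, 0.4364, 0.102]
tool_rot: [-0.644, 0.765, 0.0, 0.001]
wrist_force: [0.4, -0.6, -0.4]
width: 0.478
clock: 11.48
tool_pos: [0.5273, 0.4338, 0.0748]
tool_rot: [-0.644, 0.765, -0.0, 0.0]
wrist_force: [0.2, -0.3, 0.9]
width: 0.48
t 11.47 p [0.5273 0.4338 0.0748] x [-0.17  -0.985 -0.   ] y [-0.985  0.17  -0.   ] z [ 0.  0. -1.] F [ 0.2 -0.3  0.9] w 0.48 q [-0.59  0.7  -0.28  1.78  0.29  0.69  1.94]
go [0.   0.04 3.43] [-0.   0.  -0.3]
```

View pics/w8.png

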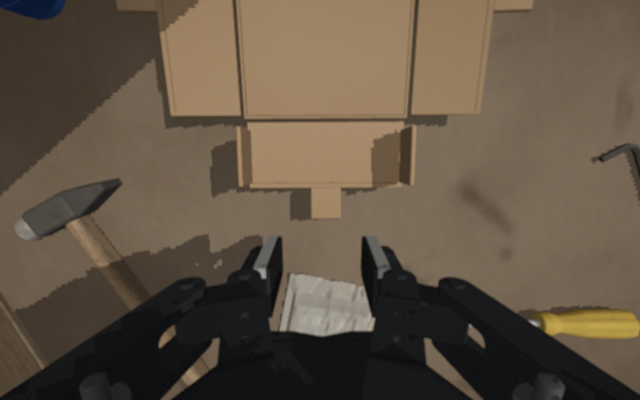

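```bash
python3 - <<'E'
from h import *
g=grab("wrist")
for p in onz(g,[[326,188],[326,217],[121,118],[501,10]],.018): print(p.round(4), "v",((p[:2]-C)@V).round(4),"u",((p[:2]-C)@U).round(4))
E
```

```text
[0.5211 0.4204 0.018 ] v 0.1348 u -0.0028
[0.5252 0.4446 0.018 ] v 0.1593 u -0.0028
[0.6648 0.3403 0.018 ] v 0.0795 u 0.1521
[0.3805 0.3163 0.018 ] v 0.0089 u -0.1244
```

```bash
sed -i 's/^C=np.array.*; YAW/C=np.array([0.4992,0.2874]); YAW/' h.py; python3 -m crank '[[[0.05,0,0.12,0.8,0,0,0],[0.05,0,0.12,1.6,0,0,0],[0.05,0,0.12,2.5,0,0,0],[0.05,0,0.12,3.1,0,0,0],[0.05,0,0.12,3.4,0,0,0]]]'; python3 -m crank '[[[0.05,0,0,0,0,0,0],[1,0,0,0,0,0,0],[1,0,0,0,0,0,0],[1,0,0,0,0,0,0],[1,0,0,0,0,0,0]]]' 25 
python3 - <<'E'
from h import *
st(); go([*TAB["left"],-0.028],yaw=YAW)
E
```

```text
clock: 12.2
tool_pos: [0.5233, 0.4348, -0.0282]
tool_rot: [-0.644, 0.765, -0.0, -0.0]
wrist_force: [-0.0, -0.2, 0.8]
width: 0.479
clock: 12.82
tool_pos: [0.5244, 0.4353, -0.0268]
tool_rot: [-0.644, 0.765, -0.0, 0.001]
wrist_force: [3.2, 0.3, 1.3]
width: 0.273
t 12.82 p [ 0.5244  0.4353 -0.0268] x [-0.17  -0.985 -0.001] y [-0.985  0.17  -0.001] z [ 0.002  0.001 -1.   ] F [3.2 0.3 1.3] w 0.273 q [-0.63  0.83 -0.23  1.83  0.34  0.52  1.88]
go [0.04 0.01 0.04] [-0.1  0.1 -0.3]
```

```bash
python3 -m crank '[[[1,0.03,0,-0.35,0,0,0],[1,0.11,0,-0.69,0,0,0],[1,0.24,0,-1.01,0,0,0],[1,0.43,0,-1.31,0,0,0],[1,0.65,0,-1.58,0,0,0]]]'; python3 -m crank '[[[1,0.27,0,-0.23,0,0,0],[1,0.57,0,-0.41,0,0,0],[1,0.89,0,-0.54,0,0,0],[1,1.23,0,-0.63,0,0,0],[1,1.62,0,-0.65,0,0,0]]]'; python3 -m crank '[[[1,0.1,0,0,0,0,0],[1,0.1,0,0,0,0,0],[0.05,0.1,0,0,0,0,0],[0.05,0.1,0,0,0,0,0],[0.05,0.1,0,-1.2,0,0,0]]]' 
python3 - <<'E'
from h import *
st(); go([*(C+.082*V),.039]); go([*TAB["near"],.1],yaw=YAW+np.pi/2)
g=grab("wrist"); save(g,"w9")
E
```

```text
clock: 13.45
tool_pos: [0.5206, 0.4136, 0.0192]
tool_rot: [-0.644, 0.765, -0.001, -0.001]
wrist_force: [6.6, -2.5, -11.6]
width: 0.271
clock: 14.08
tool_pos: [0.5131, 0.3687, 0.0397]
tool_rot: [-0.644, 0.765, 0.0, 0.002]
wrist_force: [6.6, 3.7, -4.9]
width: 0.272
clock: 14.7
tool_pos: [0.5093, 0.3635, 0.0735]
tool_rot: [-0.645, 0.764, 0.0, -0.003]
wrist_force: [1.0, -1.1, 0.6]
width: 0.477
t 14.7 p [0.5093 0.3635 0.0735] x [-0.169 -0.986  0.004] y [-0.986  0.169  0.004] z [-0.005 -0.004 -1.   ] F [ 1.  -1.1  0.6] w 0.477 q [-0.52  0.65 -0.29  1.92  0.3   0.62  1.97]
go [-0.18 -0.09  1.15] [ 0.2 -0.3  0. ]
go [ 2.58  4.21 -0.86] [-0.  -0.4 89.8]
```

View pics/w9.png

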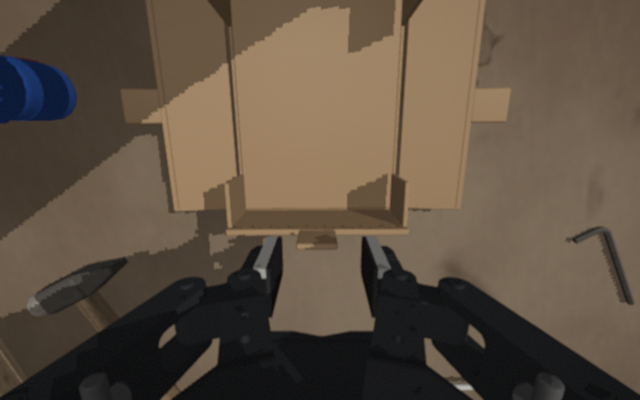

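```bash
python3 -m crank '[[[0.05,0,0,-0.8,0,0,9],[0.05,0.4,0.7,-0.9,0,0,18],[0.05,0.8,1.5,-0.9,0,0,27],[0.05,1.2,2.2,-0.9,0,0,36],[0.05,1.6,2.8,-0.9,0,0,45]]]'; python3 - <<'E'
from h import *
st(); go([*TAB["near"],.1],yaw=YAW+np.pi/2)
E
```

```text
clock: 15.38
tool_pos: [0.419, 0.3314, 0.1025]
tool_rot: [-0.301, 0.954, -0.0, -0.0]
wrist_force: [-1.0, -0.2, -0.5]
width: 0.477
t 15.38 p [0.419  0.3314 0.1025] x [-0.819 -0.573  0.001] y [-0.573  0.819  0.   ] z [-0.001 -0.    -1.   ] F [-1.  -0.2 -0.5] w 0.477 q [-0.72  0.51 -0.08  2.12  0.08  0.51  1.33]
go [1.72 0.28 0.09] [-0.  -0.  44.5]
```

```bash
python3 -m crank '[[[0.05,0.4,0.06,0.05,0,0,9],[0.05,0.8,0.12,0.05,0,0,18],[0.05,1.2,0.2,0.05,0,0,27],[0.05,1.5,0.25,0.05,0,0,36],[0.05,1.72,0.28,0.5,0,0,44.5]]]';python3 -m crank '[[[0.05,0,0,0.5,0,0,0],[0.05,0,0,0.5,0,0,0],[0.05,0,0,0.5,0,0,0],[0.05,0,0,0.5,0,0,0],[0.05,0,0,0.5,0,0,0]]]'; python3 - <<'E'
from h import *
st(); go([*TAB["near"],-.028],yaw=YAW+np.pi/2)
g=grab("wrist"); save(g,"w10")
E
```

```text
clock: 16.0
tool_pos: [0.373, 0.309, 0.088]
tool_rot: [0.083, 0.997, 0.001, 0.0]
wrist_force: [-0.2, 0.5, 0.4]
width: 0.478
clock: 16.62
tool_pos: [0.3737, 0.3089, 0.0728]
tool_rot: [0.081, 0.997, 0.0, 0.0]
wrist_force: [0.4, 0.4, -0.3]
width: 0.479
t 16.62 p [0.3737 0.3089 0.0728] x [-0.987  0.161 -0.   ] y [0.161 0.987 0.001] z [ 0.     0.001 -1.   ] F [ 0.4  0.4 -0.3] w 0.479 q [-0.89  0.53  0.12  2.26 -0.17  0.36  0.78]
go [ 0.06 -0.02  3.36] [0.  0.  0.2]
```

View pics/w10.png

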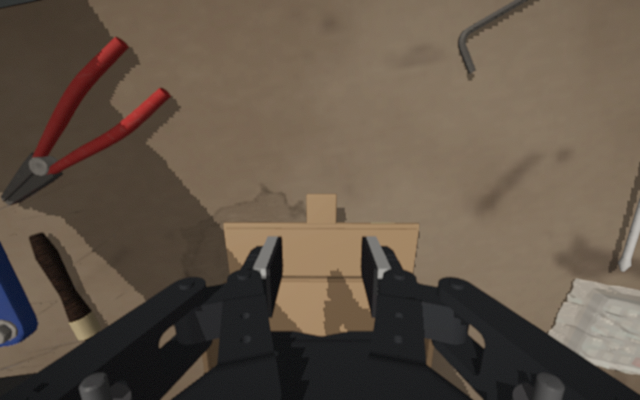

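```bash
python3 -m crank '[[[0.05,0.04,0,0.8,0,0,0],[0.05,0.04,0,1.6,0,0,0],[0.05,0.04,0,2.4,0,0,0],[0.05,0.04,0,2.9,0,0,0],[0.05,0.04,0,3.3,0,0,0]]]'; python3 - <<'E'
from h import *
st(); go([*TAB["near"],-.028],yaw=YAW+np.pi/2)
E
```

```text
clock: 17.3
tool_pos: [0.3723, 0.309, -0.0271]
tool_rot: [0.081, 0.997, -0.0, -0.0]
wrist_force: [-1.2, 0.0, -0.8]
width: 0.481
t 17.3 p [ 0.3723  0.309  -0.0271] x [-0.987  0.161  0.   ] y [ 0.161  0.987 -0.   ] z [-0. -0. -1.] F [-1.2  0.  -0.8] w 0.481 q [-0.84  0.72  0.04  2.3  -0.21  0.12  0.81]
go [ 0.01 -0.01  0.03] [-0.  -0.   0.2]
```

Reached. Grip and raise (inward = −x).

```bash
python3 -m crank '[[[1,0,0,0,0,0,0],[1,0,0,0,0,0,0],[1,0,0,0,0,0,0],[1,0,0,0,0,0,0],[1,0,0,0,0,0,0]]]' 25; python3 -m crank '[[[1,-0.03,0,-0.35,0,0,0],[1,-0.11,0,-0.69,0,0,0],[1,-0.24,0,-1.01,0,0,0],[1,-0.43,0,-1.31,0,0,0],[1,-0.65,0,-1.58,0,0,0]]]'; python3 -m crank '[[[1,-0.27,0,-0.23,0,0,0],[1,-0.57,0,-0.41,0,0,0],[1,-0.89,0,-0.54,0,0,0],[1,-1.23,0,-0.63,0,0,0],[1,-1.62,0,-0.65,0,0,0]]]'; python3 -m crank '[[[1,-0.1,0,0,0,0,0],[1,-0.1,0,0,0,0,0],[0.05,-0.1,0,0,0,0,0],[0.05,-0.1,0,0,0,0,0],[0.05,-0.1,0,-1.2,0,0,0]]]' 
python3 - <<'E'
from h import *
st(); go([*(C-.062*U),.039]); go([*TAB["far"],.1],yaw=YAW+np.pi/2)
g=grab("wrist"); save(g,"w11")
E
```

```text
clock: 17.92
tool_pos: [0.3723, 0.3091, -0.0263]
tool_rot: [0.081, 0.997, 0.0, 0.0]
wrist_force: [-1.7, -0.8, 1.3]
width: 0.271
clock: 18.55
tool_pos: [0.392, 0.3057, 0.0215]
tool_rot: [0.081, 0.997, -0.0, 0.0]
wrist_force: [3.9, -2.1, -12.5]
width: 0.269
clock: 19.18
tool_pos: [0.4396, 0.2978, 0.0406]
tool_rot: [0.08, 0.997, -0.0, -0.0]
wrist_force: [-3.8, -1.0, -1.6]
width: 0.273
clock: 19.8
tool_pos: [0.4421, 0.2971, 0.0751]
tool_rot: [0.081, 0.997, -0.001, -0.001]
wrist_force: [0.2, 0.5, 0.4]
width: 0.475
t 19.8 p [0.4421 0.2971 0.0751] x [-0.987  0.161  0.002] y [ 0.161  0.987 -0.002] z [-0.002 -0.002 -1.   ] F [0.2 0.5 0.4] w 0.475 q [-0.78  0.56  0.12  2.15 -0.14  0.44  0.86]
go [ 0.13 -0.    1.2 ] [-0.1 -0.1 -0. ]
go [-6.23 -0.03 -0.84] [-0.1 -0.1  0.2]
```

View pics/w11.png

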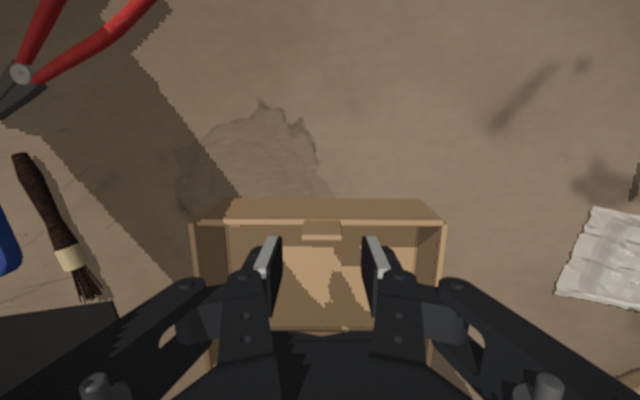

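```bash
python3 -m crank '[[[0.05,-0.8,0,-0.84,0,0,0],[0.05,-2.2,0,-0.84,0,0,0],[0.05,-3.6,0,-0.84,0,0,0],[0.05,-5,0,-0.84,0,0,0],[0.05,-6.23,-0.03,-0.84,0,0,0]]]';python3 -m crank '[[[0.05,0,0,0.5,0,0,0],[0.05,0,0,0.9,0,0,0],[0.05,0,0,0.9,0,0,0],[0.05,0,0,0.9,0,0,0],[0.05,0,0,0.9,0,0,0]]]'; python3 - <<'E'
from h import *
st(); go([*TAB["far"],-.028],yaw=YAW+np.pi/2)
g=grab("wrist"); save(g,"w12")
E
```

```text
clock: 20.48
tool_pos: [0.629, 0.2663, 0.1017]
tool_rot: [0.081, 0.997, 0.0, 0.001]
wrist_force: [-0.5, 0.6, 1.2]
width: 0.476
clock: 21.1
tool_pos: [0.6267, 0.2671, 0.0751]
tool_rot: [0.08, 0.997, 0.0, 0.0]
wrist_force: [1.0, 0.7, -0.1]
width: 0.476
t 21.1 p [0.6267 0.2671 0.0751] x [-0.987  0.16  -0.001] y [0.16  0.987 0.   ] z [ 0.001  0.    -1.   ] F [ 1.   0.7 -0.1] w 0.476 q [-0.56  0.69  0.11  1.81 -0.12  0.65  1.04]
go [ 0.01 -0.04  3.44] [0.  0.  0.3]
```

View pics/w12.png

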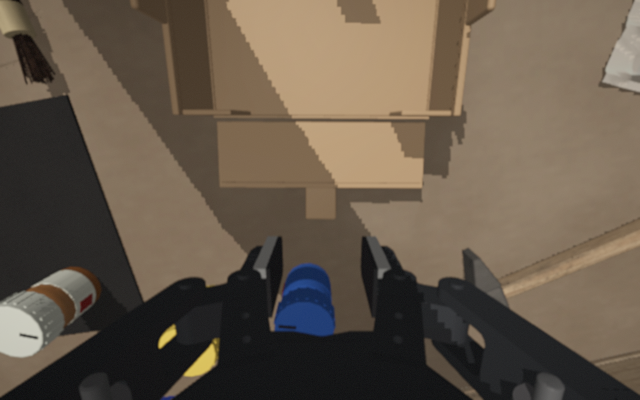

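```bash
python3 - <<'E'
from h import *
g=grab("top"); p=onz(g,[[265.2,152.5],[293,151]],.064); print(p, (p[:,:2]-C)@U,(p[:,:2]-C)@V)
g=grab("wrist"); p=onz(g,[[307,318],[306,187],[320,218]],.064);print(p, (p[:,:2]-C)@U,(p[:,:2]-C)@V)
E
```

```text
[[0.70684714 0.23914662 0.064     ]
 [0.71224487 0.14808922 0.064     ]] [0.21276349 0.233116  ] [-0.01331995 -0.10223768]
[[0.69744096 0.24344294 0.064     ]
 [0.600674   0.25988975 0.064     ]
 [0.62287218 0.26536206 0.064     ]] [0.20277721 0.10462284 0.1256134 ] [-0.01063502 -0.01038493 -0.0013239 ]
```

```bash
python3 -m crank '[[[0.05,0.01,-0.04,0.8,0,0,0],[0.05,0.02,-0.03,1.6,0,0,0],[0.05,0.02,-0.03,2.4,0,0,0],[0.05,0.02,-0.03,3,0,0,0],[0.05,0.02,-0.03,3.42,0,0,0]]]';python3 -m crank '[[[0.05,0,0,0,0,0,0],[1,0,0,0,0,0,0],[1,0,0,0,0,0,0],[1,0,0,0,0,0,0],[1,0,0,0,0,0,0]]]'; python3 -m crank '[[[1,0.03,0,-0.35,0,0,0],[1,0.11,0,-0.69,0,0,0],[1,0.24,0,-1.01,0,0,0],[1,0.43,0,-1.31,0,0,0],[1,0.65,0,-1.58,0,0,0]]]'; python3 -m crank '[[[1,0.27,0,-0.23,0,0,0],[1,0.57,0,-0.41,0,0,0],[1,0.89,0,-0.54,0,0,0],[1,1.23,0,-0.63,0,0,0],[1,1.62,0,-0.65,0,0,0]]]';  python3 -m crank '[[[1,0.1,0,0,0,0,0],[1,0.1,0,0,0,0,0],[0.05,0.1,0,0,0,0,0],[0.05,0.1,0,0,0,0,0],[0.05,0.1,0,-1.8,0,0,0]]]' 
python3 - <<'E'
from h import *
st(); go([*(C+.062*U),.039])
g=grab("wrist"); save(g,"w13")
g=grab("top"); p=onz(g,np.array([[460,142],[571,150],[608,255]])/3.3+[190,120],.067); print(p)
E
```

```text
clock: 21.88
tool_pos: [0.626, 0.2658, -0.0289]
tool_rot: [0.081, 0.997, -0.0, -0.0]
wrist_force: [-0.5, 0.5, -0.1]
width: 0.471
clock: 22.5
tool_pos: [0.6266, 0.2663, -0.0275]
tool_rot: [0.081, 0.997, 0.0, 0.001]
wrist_force: [1.6, 1.3, 0.8]
width: 0.278
clock: 23.12
tool_pos: [0.6048, 0.2698, 0.0194]
tool_rot: [0.08, 0.997, 0.0, -0.001]
wrist_force: [-1.1, 5.7, -12.0]
width: 0.271
clock: 23.75
tool_pos: [0.5606, 0.2774, 0.0398]
tool_rot: [0.081, 0.997, 0.001, 0.002]
wrist_force: [16.9, 1.0, -10.9]
width: 0.272
clock: 24.38
tool_pos: [0.5531, 0.2758, 0.0904]
tool_rot: [0.081, 0.997, -0.002, -0.003]
wrist_force: [0.8, 0.3, 0.1]
width: 0.47
t 24.38 p [0.5531 0.2758 0.0904] x [-0.987  0.161  0.006] y [ 0.161  0.987 -0.005] z [-0.007 -0.004 -1.   ] F [0.8 0.3 0.1] w 0.47 q [-0.64  0.61  0.13  1.94 -0.13  0.6   0.98]
go [-0.24  0.09  1.71] [-0.3 -0.3 -0. ]
[[ 0.67121324  0.02879303  0.067     ]
 [ 0.66351532 -0.08050674  0.067     ]
 [ 0.55849001 -0.11528137  0.067     ]]
```

View pics/w13.png

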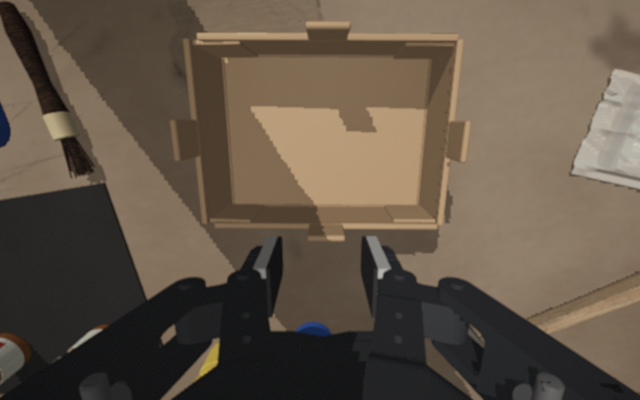

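```bash
python3 -m crank '[[[-0.6,0.6,0,-1,0,0,0],[-0.6,1.2,0,-2,0,0,0],[-0.6,1.8,0,-3,0,0,0],[-0.6,2.1,0,-4,0,0,0],[-0.6,2.1,0,-4.5,0,0,0]]]';python3 -m crank '[[[-0.6,0,0,0,0,0,0],[-0.6,0,0,0,0,0,0],[-0.6,0,0,0,0,0,0],[-0.6,0,0,0,0,0,0],[-0.6,0,0,0,0,0,0]]]'; python3 - <<'E'
from h import *
st()
g=grab("wrist"); save(g,"w14",(200,120,420,300),3.6)
print(proj(g,[[*(C+a*U+b*V),.068] for a,b in ((-.062,-.082),(-.062,.082),(.062,.082),(.062,-.082))]))
import pickle; pickle.dump(g,open("g14.pkl","wb"))
E
```

```text
clock: 25.1
tool_pos: [0.4932, 0.2876, 0.2294]
tool_rot: [0.08, 0.997, 0.001, 0.0]
wrist_force: [0.7, 0.5, -0.6]
width: 0.798
clock: 25.72
tool_pos: [0.4936, 0.2873, 0.2274]
tool_rot: [0.081, 0.997, -0.0, -0.0]
wrist_force: [-0.0, -0.2, -0.2]
width: 0.803
t 25.73 p [0.4936 0.2873 0.2274] x [-0.987  0.161  0.   ] y [ 0.161  0.987 -0.001] z [-0.    -0.001 -1.   ] F [-0.  -0.2 -0.2] w 0.803 q [-0.75  0.39  0.17  1.93 -0.09  0.83  0.88]
[[249.21398277 128.70529866]
 [398.40017147 129.24875636]
 [391.05147662 234.62716835]
 [255.41412744 234.12530748]]
```

View pics/w14.png

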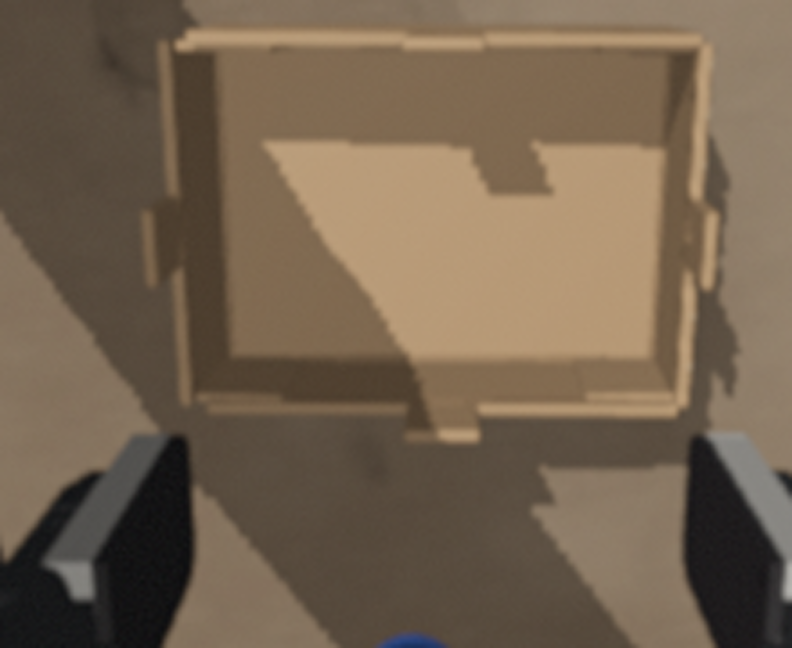

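```bash
python3 - <<'E'
from h import *
go([.50,-.05,.25],yaw=np.pi/2)
E
```

```text
go [ -2.02 -11.07  -0.74] [-0.  -0.  -9.3]
```

```bash
python3 -m crank '[[[-0.6,-0.3,-1.7,-0.5,0,0,-2],[-0.6,-0.6,-3.5,-0.74,0,0,-4],[-0.6,-0.9,-5.2,-0.74,0,0,-6],[-0.6,-1.3,-7,-0.74,0,0,-9],[-0.6,-1.6,-8.8,-0.74,0,0,-9.3]]]'; python3 -m crank '[[[-0.6,-0.4,-1.6,0,0,0,0],[-0.6,-0.4,-2.2,0,0,0,0],[-0.6,-0.4,-2.2,0,0,0,0],[-0.6,-0.4,-2.2,0,0,0,0],[-0.6,-0.4,-2.2,0,0,0,0]]]'
python3 - <<'E'
from h import *
st()
g=grab("wrist"); save(g,"w15")
E
```

```text
clock: 26.4
tool_pos: [0.4987, 0.0174, 0.2503]
tool_rot: [-0.001, 1.0, 0.0, 0.0]
wrist_force: [0.5, -0.4, -0.2]
width: 0.798
clock: 27.02
tool_pos: [0.5107, -0.0454, 0.25]
tool_rot: [-0.001, 1.0, 0.0, -0.0]
wrist_force: [0.4, -0.1, 1.2]
width: 0.798
t 27.02 p [ 0.5107 -0.0454  0.25  ] x [-1.    -0.003  0.   ] y [-0.003  1.     0.   ] z [-0.  0. -1.] F [ 0.4 -0.1  1.2] w 0.798 q [-0.2   0.29  0.23  2.03 -0.09  0.83  1.65]
```

View pics/w15.png

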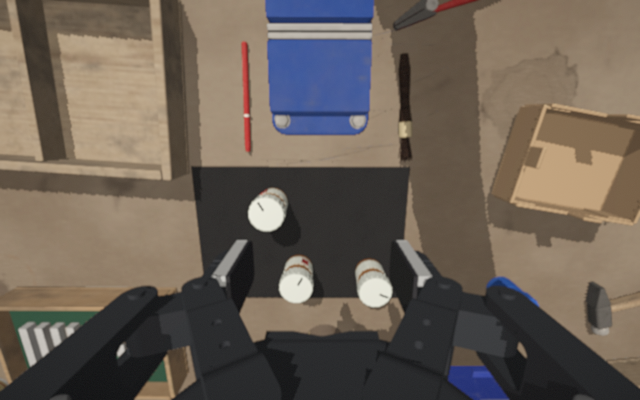

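```bash
python3 - <<'E'
from h import *
g=grab("wrist"); save(g,"w16",(235,175,405,315),4.6)
print(onz(g,[[374,291],[298,287],[267,213]],.067))
E
```

```text
[[ 0.67029948  0.0255007   0.067     ]
 [ 0.66432765 -0.07839982  0.067     ]
 [ 0.55858897 -0.11573017  0.067     ]]
```

View pics/w16.png

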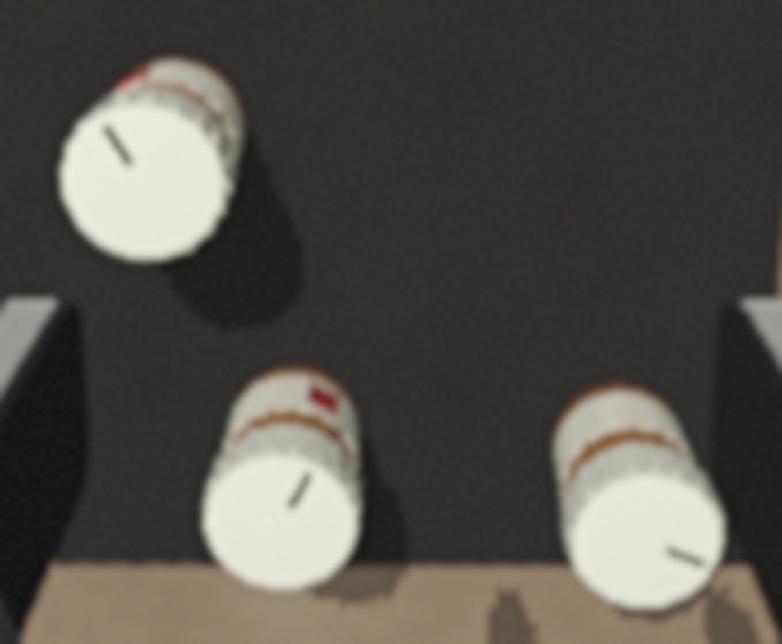

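```bash
python3 - <<'E'
from h import *
go([.5585,-.1155,.10],yaw=np.pi/4)
E
```

```text
go [-1.59 -2.33  5.  ] [ 0.  -0.  45.1]
```

```bash
python3 -m crank '[[[-0.4,-0.3,-0.5,0.8,0,0,9],[-0.4,-0.6,-1,1.7,0,0,18],[-0.4,-0.9,-1.5,2.6,0,0,27],[-0.4,-1.2,-1.9,3.4,0,0,36],[-0.4,-1.59,-2.33,4.2,0,0,45.1]]]'; python3 -m crank '[[[-0.4,0,0,0.4,0,0,0],[-0.4,0,0,0.4,0,0,0],[-0.4,0,0,0.4,0,0,0],[-0.4,0,0,0.4,0,0,0],[-0.4,0,0,0.4,0,0,0]]]'
python3 - <<'E'
from h import *
st();go([.5585,-.1155,.01],yaw=np.pi/4)
g=grab("wrist"); save(g,"w17")
E
```

```text
clock: 27.75
tool_pos: [0.5588, -0.1164, 0.1232]
tool_rot: [0.385, 0.923, 0.0, -0.0]
wrist_force: [0.1, 0.6, 0.2]
width: 0.7
clock: 28.38
tool_pos: [0.5587, -0.1165, 0.1127]
tool_rot: [0.383, 0.924, 0.0, 0.001]
wrist_force: [0.0, 0.0, -0.5]
width: 0.701
t 28.38 p [ 0.5587 -0.1165  0.1127] x [-0.707  0.707 -0.001] y [0.707 0.707 0.001] z [ 0.001  0.    -1.   ] F [ 0.   0.  -0.5] w 0.701 q [-0.14  0.55  0.36  2.05 -0.34  0.59  1.24]
go [0.03 0.02 3.42] [ 0.1  0.  -0. ]
```

View pics/w17.png

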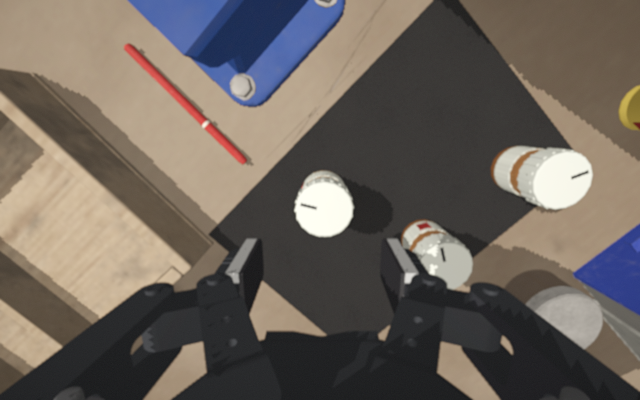

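```bash
python3 -m crank '[[[-0.4,0.03,0.02,0.8,0,0,0],[-0.4,0.03,0.02,1.6,0,0,0],[-0.4,0.03,0.02,2.4,0,0,0],[-0.4,0.03,0.02,3.0,0,0,0],[-0.4,0.03,0.02,3.42,0,0,0]]]'; python3 -m crank '[[[-0.4,0,0,0,0,0,0],[-0.4,0,0,0,0,0,0],[-0.1,0,0,0,0,0,0],[1,0,0,0,0,0,0],[1,0,0,0,0,0,0]]]' 30
python3 - <<'E'
from h import *
st()
g=grab("wrist"); save(g,"w18")
E
```

```text
clock: 29.05
tool_pos: [0.5582, -0.1157, 0.0087]
tool_rot: [0.383, 0.924, -0.0, -0.0]
wrist_force: [0.1, -0.9, -1.0]
width: 0.699
clock: 29.68
tool_pos: [0.5591, -0.1155, 0.0103]
tool_rot: [0.383, 0.924, 0.0, 0.001]
wrist_force: [1.4, 1.5, 6.4]
width: 0.514
t 29.68 p [ 0.5591 -0.1155  0.0103] x [-0.707  0.708 -0.001] y [0.708 0.707 0.001] z [ 0.002  0.    -1.   ] F [1.4 1.5 6.4] w 0.514 q [-0.05  0.71  0.24  2.1  -0.43  0.38  1.32]
```

View pics/w18.png

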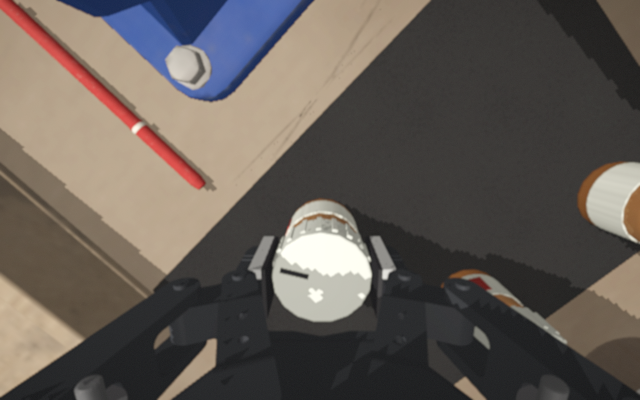

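```bash
python3 -m crank '[[[1,0,0,0,0,0,-9],[1,0,0,0,0,0,-18],[1,0,0,0,0,0,-27],[1,0,0,0,0,0,-36],[1,0,0,0,0,0,-45]]]'; python3 -m crank '[[[1,0,0,0,0,0,0],[1,0,0,0,0,0,0],[1,0,0,0,0,0,0],[-0.4,0,0,0,0,0,0],[-0.4,0,0,0,0,0,0]]]'; python3 -m crank '[[[-0.4,0,0,-0.7,0,0,0],[-0.4,0.3,0,-1.6,0,0,0],[-0.4,1,0,-2.6,0,0,0],[-0.4,1.7,0,-3.5,0,0,0],[-0.4,2.2,0,-4.0,0,0,0]]]'
python3 - <<'E'
from h import *
st()
g=grab("wrist"); save(g,"w19")
E
```

```text
clock: 30.35
tool_pos: [0.5572, -0.1173, 0.0102]
tool_rot: [-0.001, 1.0, -0.001, -0.0]
wrist_force: [-2.3, -3.4, 7.3]
width: 0.514
clock: 30.98
tool_pos: [0.5583, -0.1155, 0.0095]
tool_rot: [0.0, 1.0, 0.0, 0.0]
wrist_force: [0.1, 0.8, 0.1]
width: 0.698
clock: 31.6
tool_pos: [0.4916, -0.1155, 0.1307]
tool_rot: [0.0, 1.0, -0.0, 0.001]
wrist_force: [-0.2, -0.2, 0.6]
width: 0.699
t 31.6 p [ 0.4916 -0.1155  0.1307] x [-1.     0.001 -0.001] y [ 0.001  1.    -0.   ] z [ 0.001 -0.    -1.   ] F [-0.2 -0.2  0.6] w 0.699 q [ 0.05  0.44  0.1   2.17 -0.08  0.53  1.78]
```

View pics/w19.png

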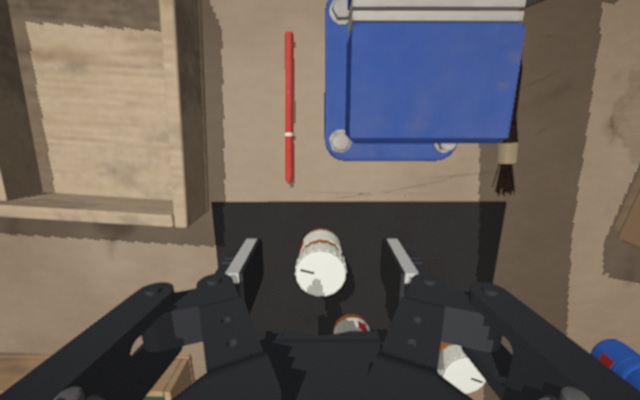

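```bash
python3 - <<'E'
from h import *
g=grab("wrist"); save(g,"w20",(270,215,370,310),7)
E
```

```text
(no output)
```

View pics/w20.png

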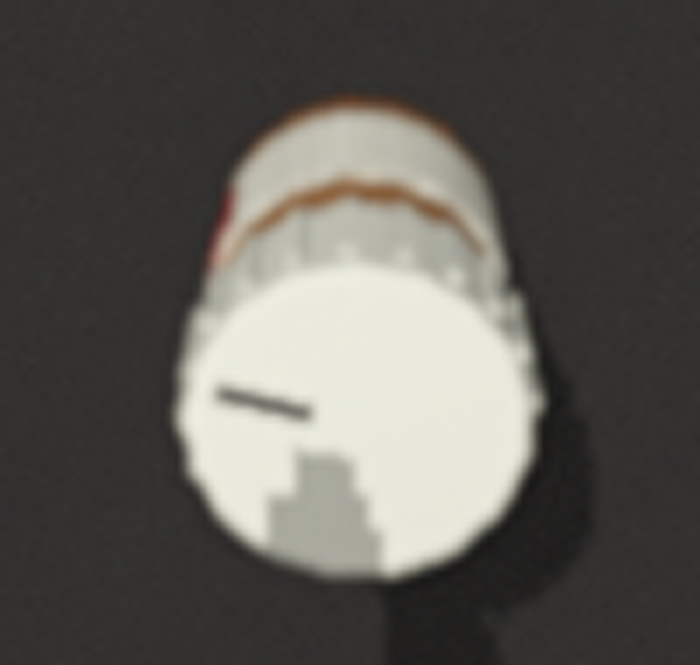

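```bash
python3 - <<'E'
from h import *
go([.5585,-.1155,.010],yaw=np.pi/2)
g=grab("wrist"); print(onz(g,[[270+358/7,215+420/7]],.067))
E
python3 -m crank '[[[-0.4,-0.8,0,0.5,0,0,0],[-0.4,-1.6,0,0.9,0,0,0],[-0.4,-2.23,0,1.3,0,0,0],[-0.4,-2.23,0,2.2,0,0,0],[-0.4,-2.23,0,3.2,0,0,0]]]'; python3 - <<'E'
from h import *
st();go([.5585,-.1155,.010],yaw=np.pi/2)
E
```

```text
go [-2.23  0.01  4.03] [-0.   0.1 -0.1]
[[ 0.55963268 -0.11727094  0.067     ]]
clock: 32.38
tool_pos: [0.5598, -0.1155, 0.0318]
tool_rot: [0.0, 1.0, -0.0, 0.0]
wrist_force: [0.1, -0.8, -0.3]
width: 0.705
t 32.38 p [ 0.5598 -0.1155  0.0318] x [-1.     0.001 -0.   ] y [ 0.001  1.    -0.   ] z [ 0. -0. -1.] F [ 0.1 -0.8 -0.3] w 0.705 q [ 0.06  0.66  0.07  2.08 -0.11  0.4   1.78]
go [0.05 0.   0.73] [-0.  0. -0.]
```

```bash
python3 -m crank '[[[-0.4,0,0,0.5,0,0,0],[-0.4,0,0,0.75,0,0,0],[1,0,0,0.75,0,0,0],[1,0,0,0.75,0,0,0],[1,0,0,0.75,0,0,0]]]' 35;  python3 -m crank '[[[1,0,0,-0.2,0,0,0],[1,0,0,-0.7,0,0,0],[1,0,0,-1.6,0,0,0],[1,0,0,-2.7,0,0,0],[1,0,0,-4.2,0,0,0]]]'
python3 - <<'E'
from h import *
st(); go([*(C+.05*V),.16],yaw=YAW)
E
```

```text
clock: 33.0
tool_pos: [0.5593, -0.1156, 0.0115]
tool_rot: [0.0, 1.0, -0.0, 0.0]
wrist_force: [-0.0, 0.1, -2.5]
width: 0.514
clock: 33.62
tool_pos: [0.5584, -0.1155, 0.1385]
tool_rot: [0.001, 1.0, 0.0, -0.0]
wrist_force: [0.5, 0.2, -2.8]
width: 0.517
t 33.62 p [ 0.5584 -0.1155  0.1385] x [-1.     0.001  0.001] y [0.001 1.    0.   ] z [-0.001  0.    -1.   ] F [ 0.5  0.2 -2.8] w 0.517 q [ 0.03  0.49  0.11  2.02 -0.09  0.63  1.76]
go [ 1.71 15.07 -0.71] [  0.   -0.  -80.6]
```

```bash
python3 -m crank '[[[1,0.1,1.2,-0.6,0,0,-8],[1,0.3,2.7,-0.71,0,0,-16],[1,0.5,4.3,-0.71,0,0,-24],[1,0.7,5.9,-0.71,0,0,-32],[1,0.9,7.5,-0.71,0,0,-40]]]'; 
python3 - <<'E'
from h import *
st(); go([*(C+.05*V),.16],yaw=YAW)
E
```

```text
clock: 34.25
tool_pos: [0.532, 0.1106, 0.1596]
tool_rot: [-0.344, 0.939, -0.0, 0.001]
wrist_force: [1.3, 0.4, -3.6]
width: 0.511
t 34.25 p [0.532  0.1106 0.1596] x [-0.764 -0.645 -0.001] y [-0.645  0.764 -0.001] z [ 0.001 -0.    -1.   ] F [ 1.3  0.4 -3.6] w 0.511 q [-0.25  0.44 -0.08  2.05  0.06  0.65  1.9 ]
go [-4.24  6.29 -0.02] [ -0.1   0.  -40.3]
```

```bash
python3 -m crank '[[[1,-0.9,1.4,0,0,0,-8],[1,-1.8,2.8,0,0,0,-16],[1,-2.7,4.1,0,0,0,-24],[1,-3.5,5.3,0,0,0,-32],[1,-4.24,6.29,0,0,0,-40.3]]]'; python3 -m crank '[[[1,0,0,0,0,0,0],[1,0,0,0,0,0,0],[1,0,0,0,0,0,0],[1,0,0,0,0,0,0],[1,0,0,0,0,0,0]]]'
python3 - <<'E'
from h import *
st(); go([*(C+.05*V),.025],yaw=YAW)
g=grab("wrist"); save(g,"w21")
E
```

```text
clock: 34.88
tool_pos: [0.5082, 0.3372, 0.1595]
tool_rot: [-0.646, 0.763, -0.0, 0.0]
wrist_force: [0.4, 0.1, -3.3]
width: 0.519
clock: 35.5
tool_pos: [0.5088, 0.3352, 0.1584]
tool_rot: [-0.644, 0.765, -0.0, -0.0]
wrist_force: [-0.2, -0.1, -2.7]
width: 0.512
t 35.5 p [0.5088 0.3352 0.1584] x [-0.17  -0.985  0.   ] y [-0.985  0.17  -0.   ] z [ 0. -0. -1.] F [-0.2 -0.1 -2.7] w 0.512 q [-0.49  0.52 -0.28  1.9   0.2   0.75  2.1 ]
go [-0.04  0.06  4.45] [-0.  -0.  -0.3]
```

View pics/w21.png

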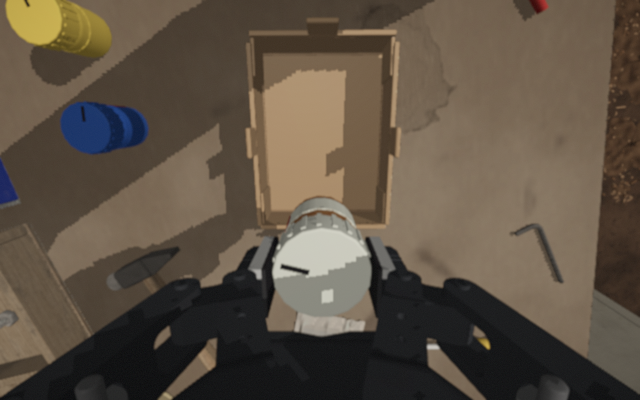

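```bash
python3 - <<'E'
from h import *
g=grab("wrist")
for p in onz(g,[[270,224],[375,224],[322,33],[248,130],[397,130]],.068): print("v",((p[:2]-C)@V).round(4),"u",((p[:2]-C)@U).round(4))
E
```

```text
v 0.0768 u 0.0504
v 0.0774 u -0.0493
v -0.086 u 0.0002
v -0.0102 u 0.0652
v -0.0095 u -0.0649
```

```bash
sed -i 's/^C=np.array.*; YAW/C=np.array([0.4987,0.2844]); YAW/' h.py; python3 - <<'E'
from h import *
go([*(C+.048*V),.030],yaw=YAW)
E
```

```text
go [0.13 0.05 4.28] [-0.  -0.  -0.3]
```

```bash
python3 -m crank '[[[1,0.13,0.05,0.8,0,0,0],[1,0.13,0.05,1.7,0,0,0],[1,0.13,0.05,2.6,0,0,0],[1,0.13,0.05,3.4,0,0,0],[1,0.13,0.05,3.9,0,0,0]]]'; python3 -m crank '[[[1,0,0,0.15,0,0,0],[1,0,0,0.3,0,0,0],[1,0,0,0.38,0,0,0],[1,0,0,0.42,0,0,0],[1,0,0,0.42,0,0,0]]]'; python3 -c "
from h import *
st()"
```

```text
clock: 36.22
tool_pos: [0.5063, 0.3319, 0.0401]
tool_rot: [-0.644, 0.765, 0.0, -0.001]
wrist_force: [0.2, -0.4, -2.9]
width: 0.514
clock: 36.85
tool_pos: [0.5067, 0.3322, 0.0289]
tool_rot: [-0.644, 0.765, -0.0, 0.0]
wrist_force: [-0.6, 0.1, -2.9]
width: 0.512
t 36.85 p [0.5067 0.3322 0.0289] x [-0.169 -0.986 -0.   ] y [-0.986  0.169 -0.   ] z [ 0.  0. -1.] F [-0.6  0.1 -2.9] w 0.512 q [-0.54  0.69 -0.2   1.99  0.28  0.48  2.02]
```

```bash
python3 -m crank '[[[1,0,0,0.02,0,0,0],[1,0,0,0.04,0,0,0],[1,0,0,0.06,0,0,0],[1,0,0,0.08,0,0,0],[1,0,0,0.1,0,0,0]]]'; python3 -c "
from h import *
st()"
```

```text
clock: 37.48
tool_pos: [0.5067, 0.3322, 0.0258]
tool_rot: [-0.644, 0.765, -0.0, 0.0]
wrist_force: [-0.4, -0.0, 3.5]
width: 0.514
t 37.48 p [0.5067 0.3322 0.0258] x [-0.17  -0.986 -0.   ] y [-0.986  0.17  -0.   ] z [ 0.  0. -1.] F [-0.4 -0.   3.5] w 0.514 q [-0.54  0.7  -0.2   1.99  0.28  0.48  2.02]
```

```bash
python3 -m crank '[[[0.3,0,0,0,0,0,0],[-0.3,0,0,0,0,0,0],[-0.3,0,0,0,0,0,0],[-0.3,0,0,-0.8,0,0,0],[-0.3,0,0,-2.0,0,0,0]]]'; python3 -m crank '[[[-0.3,0,0,-1,0,0,0],[-0.3,0,0,-2,0,0,0],[-0.3,0,0,-3.2,0,0,0],[-0.3,1.2,-0.5,-4,0,0,8],[-0.3,2.6,-1,-4,0,0,16]]]'; python3 - <<'E'
from h import *
st(); go([.664,-.0795,.12],yaw=np.pi/4)
g=grab("wrist"); save(g,"w22")
g=grab("top"); save(g,"t3",(190,120,430,300),3.3)
E
```

```text
clock: 38.1
tool_pos: [0.5059, 0.3318, 0.0854]
tool_rot: [-0.645, 0.765, 0.0, -0.001]
wrist_force: [0.4, 0.0, 0.6]
width: 0.649
clock: 38.72
tool_pos: [0.524, 0.2506, 0.2078]
tool_rot: [-0.53, 0.848, 0.0, 0.002]
wrist_force: [-0.0, -0.9, -0.6]
width: 0.65
t 38.73 p [0.524  0.2506 0.2078] x [-0.437 -0.899 -0.004] y [-0.899  0.437 -0.002] z [ 0.004  0.002 -1.   ] F [-0.  -0.9 -0.6] w 0.65 q [-0.39  0.42 -0.22  1.92  0.12  0.81  2.02]
go [ 7.86 -9.    2.92] [ -0.2   0.1 -70.9]
```

View pics/w22.png

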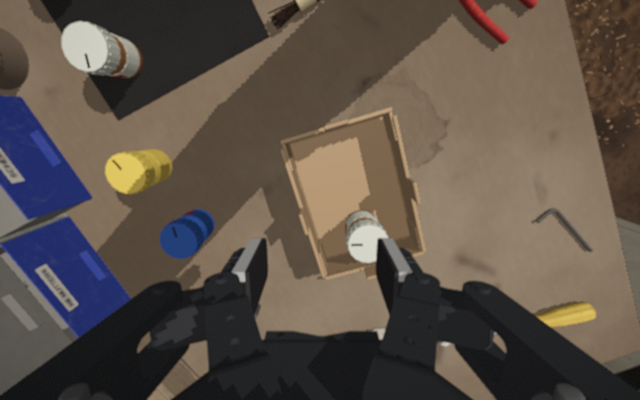

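View pics/t3.png

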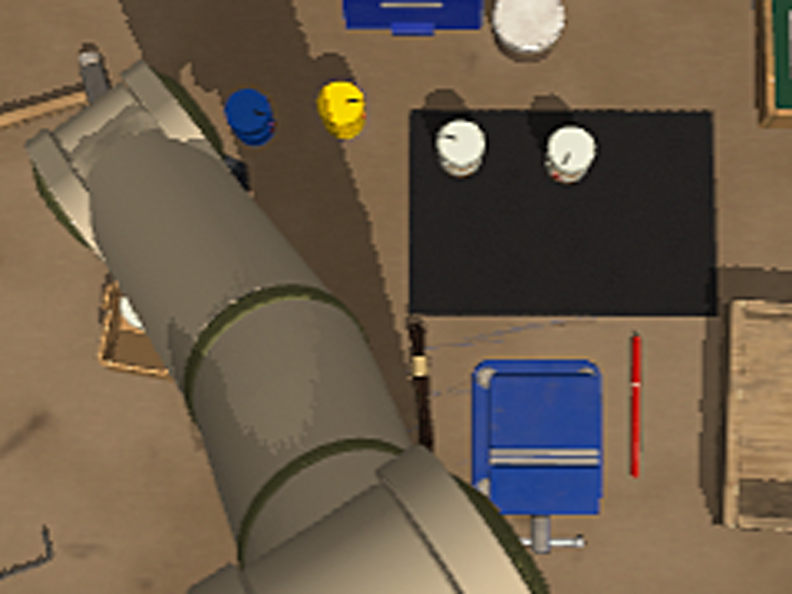

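```bash
python3 -m crank '[[[-0.4,0.8,-0.9,0,0,0,9],[-0.4,1.6,-1.8,0,0,0,18],[-0.4,2.4,-2.7,0,0,0,27],[-0.4,3.2,-3.6,0,0,0,36],[-0.4,4,-4.5,0,0,0,45]]]'; python3 - <<'E'
from h import *
st(); go([.664,-.0795,.15],yaw=np.pi/3)
E
```

```text
clock: 39.45
tool_pos: [0.5927, 0.0829, 0.2056]
tool_rot: [-0.165, 0.986, 0.0, 0.0]
wrist_force: [0.3, -0.2, -0.1]
width: 0.699
t 39.45 p [0.5927 0.0829 0.2056] x [-0.945 -0.326 -0.   ] y [-0.326  0.945  0.   ] z [ 0.  0. -1.] F [ 0.3 -0.2 -0.1] w 0.699 q [-0.24  0.44  0.01  1.89 -0.01  0.81  1.68]
go [-0.48 -5.89  1.85] [ 0.  0. 49.]
```

```bash
python3 -m crank '[[[-0.4,-0.1,-1.2,0.3,0,0,9.8],[-0.4,-0.2,-2.4,0.6,0,0,19.6],[-0.4,-0.3,-3.6,0.9,0,0,29.4],[-0.4,-0.4,-4.8,1.3,0,0,39.2],[-0.4,-0.48,-5.89,1.85,0,0,49]]]'; python3 - <<'E'
from h import *
st(); go([.664,-.0795,.01],yaw=np.pi/3)
g=grab("wrist"); save(g,"w23")
E
```

```text
clock: 40.08
tool_pos: [0.665, -0.0793, 0.1499]
tool_rot: [0.259, 0.966, 0.0, 0.0]
wrist_force: [-0.0, 0.1, -0.5]
width: 0.701
t 40.08 p [ 0.665  -0.0793  0.1499] x [-0.866  0.5   -0.001] y [0.5   0.866 0.   ] z [ 0.001  0.    -1.   ] F [-0.   0.1 -0.5] w 0.701 q [-0.12  0.59  0.24  1.79 -0.19  0.78  1.27]
go [ 0.03 -0.02  4.66] [ 0.  0. -0.]
```

View pics/w23.png

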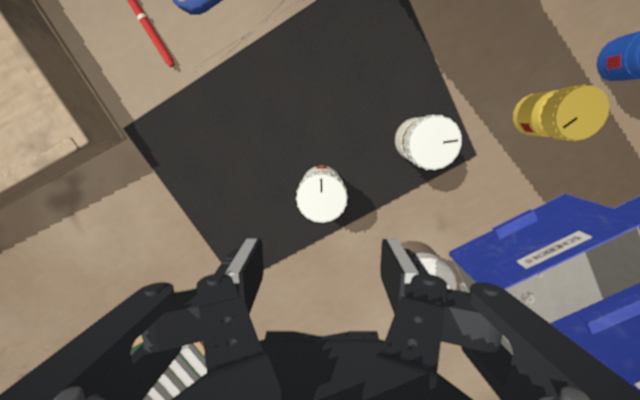

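```bash
python3 -m crank '[[[-0.4,0.02,-0.02,1,0,0,0],[-0.4,0.02,-0.02,2,0,0,0],[-0.4,0.02,-0.02,3,0,0,0],[-0.4,0.02,-0.02,4,0,0,0],[-0.4,0.02,-0.02,4.66,0,0,0]]]'; python3 -m crank '[[[-0.4,0,0,0,0,0,0],[-0.1,0,0,0,0,0,0],[1,0,0,0,0,0,0],[1,0,0,0,0,0,0],[1,0,0,0,0,0,0]]]' 30; python3 -m crank '[[[1,0,0,0,0,0,-9],[1,0,0,0,0,0,-18],[1,0,0,0,0,0,-27],[1,0,0,0,0,0,-36],[1,0,0,0,0,0,-45]]]'; python3 -m crank '[[[1,0,0,0,0,0,0],[1,0,0,0,0,0,0],[-0.4,0,0,0,0,0,0],[-0.4,0,0,0,0,0,0],[-0.4,0,0,0,0,0,0]]]'; python3 -m crank '[[[-0.4,0,0,-0.7,0,0,0],[-0.4,0.3,0,-1.6,0,0,0],[-0.4,1,0,-2.6,0,0,0],[-0.4,1.7,0,-3.5,0,0,0],[-0.4,2.2,0,-4.0,0,0,0]]]'
python3 - <<'E'
from h import *
st()
g=grab("wrist"); save(g,"w24");save(g,"w24z",(240,200,400,320),5)
E
```

```text
clock: 40.75
tool_pos: [0.6629, -0.0781, 0.0088]
tool_rot: [0.256, 0.967, 0.0, -0.001]
wrist_force: [-0.3, 0.5, -1.1]
width: 0.703
clock: 41.38
tool_pos: [0.6643, -0.0788, 0.0115]
tool_rot: [0.257, 0.966, 0.0, 0.001]
wrist_force: [-0.6, 0.8, 6.6]
width: 0.515
clock: 42.0
tool_pos: [0.664, -0.0812, 0.0116]
tool_rot: [-0.134, 0.991, -0.001, 0.001]
wrist_force: [0.0, -4.6, 6.7]
width: 0.515
clock: 42.62
tool_pos: [0.6632, -0.0785, 0.0102]
tool_rot: [-0.133, 0.991, 0.0, -0.0]
wrist_force: [0.2, -0.0, 0.8]
width: 0.702
clock: 43.25
tool_pos: [0.5996, -0.0966, 0.133]
tool_rot: [-0.133, 0.991, -0.0, 0.001]
wrist_force: [-0.2, -0.5, -0.6]
width: 0.698
t 43.25 p [ 0.5996 -0.0966  0.133 ] x [-0.965 -0.263 -0.002] y [-0.263  0.965 -0.001] z [ 0.003 -0.    -1.   ] F [-0.2 -0.5 -0.6] w 0.698 q [ 0.09  0.54 -0.04  1.94  0.03  0.66  1.87]
```

View pics/w24.png

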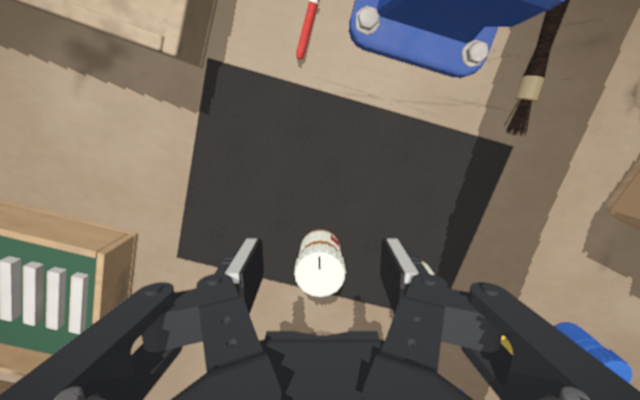

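View pics/w24z.png

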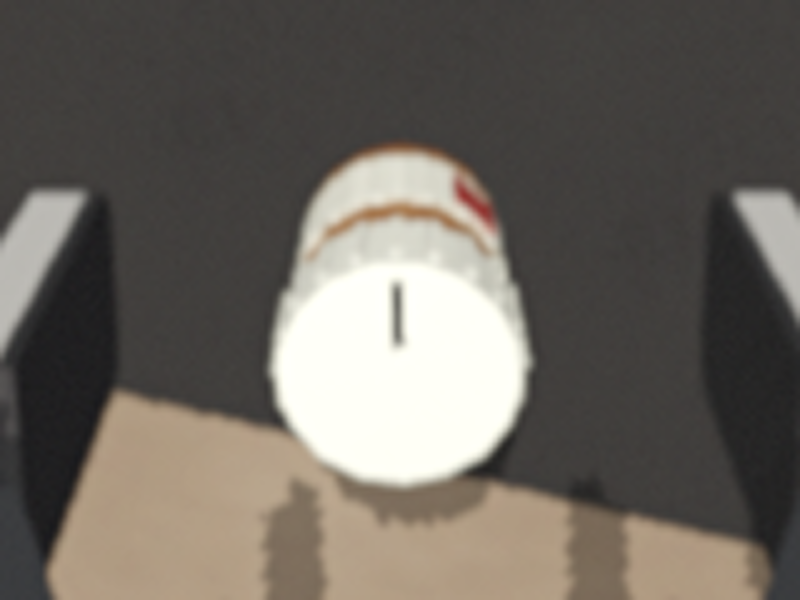

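```bash
python3 - <<'E'
from h import *
g=grab("top"); save(g,"t4",(395,200,520,295),6.3)
print(onz(g,[[412,211],[505,214],[503,285],[409,279]],.055).round(3))
E
```

```text
[[ 0.516 -0.238  0.055]
 [ 0.508 -0.537  0.055]
 [ 0.283 -0.516  0.055]
 [ 0.3   -0.222  0.055]]
```

View pics/t4.png

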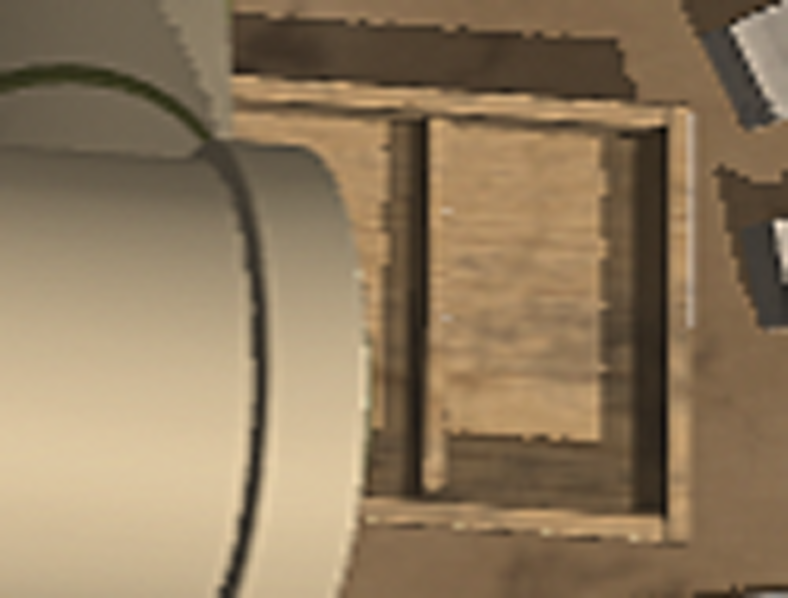

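```bash
python3 - <<'E'
from h import *
g=grab("wrist"); p=onz(g,[[240+400/5,200+375/5]],.067)[0]; print(p)
go([.664,-.079,.011])
E
```

```text
[ 0.666569   -0.08136178  0.067     ]
go [-2.2   0.    4.02] [-0.   0.1  0. ]
```

```bash
python3 -m crank '[[[-0.4,-0.8,0,0.5,0,0,0],[-0.4,-1.6,0,1,0,0,0],[-0.4,-2.2,0,1.4,0,0,0],[-0.4,-2.2,0,2.4,0,0,0],[-0.4,-2.2,0,3.4,0,0,0]]]'; python3 -m crank '[[[-0.4,0,0,0.4,0,0,0],[-0.4,0,0,0.62,0,0,0],[1,0,0,0.62,0,0,0],[1,0,0,0.62,0,0,0],[1,0,0,0.62,0,0,0]]]' 35;  python3 -m crank '[[[1,0,0,-0.2,0,0,0],[1,0,0,-0.7,0,0,0],[1,0,0,-1.6,0,0,0],[1,0,0,-2.7,0,0,0],[1,0,0,-4.2,0,0,0]]]'
python3 - <<'E'
from h import *
st(); go([.43,-.345,.14],yaw=np.pi/4)
E
```

```text
clock: 44.02
tool_pos: [0.6638, -0.0784, 0.0266]
tool_rot: [-0.133, 0.991, 0.0, -0.0]
wrist_force: [0.9, 0.4, -0.5]
width: 0.697
clock: 44.65
tool_pos: [0.6635, -0.0788, 0.0103]
tool_rot: [-0.133, 0.991, -0.0, 0.0]
wrist_force: [0.4, 0.6, -3.0]
width: 0.515
clock: 45.28
tool_pos: [0.6627, -0.0788, 0.1373]
tool_rot: [-0.133, 0.991, 0.0, -0.0]
wrist_force: [0.5, 1.2, -3.2]
width: 0.514
t 45.27 p [ 0.6627 -0.0788  0.1373] x [-0.965 -0.263  0.001] y [-0.263  0.965  0.   ] z [-0.001  0.    -1.   ] F [ 0.5  1.2 -3.2] w 0.514 q [ 0.06  0.6  -0.03  1.79  0.03  0.75  1.84]
go [ 9.82 -6.52 -0.08] [-0.  -0.1 60.2]
```

```bash
python3 -m crank '[[[1,1,-0.6,-0.08,0,0,6],[1,2,-1.3,-0.08,0,0,12],[1,3,-2,-0.08,0,0,18],[1,4,-2.7,-0.08,0,0,24],[1,5,-3.3,-0.08,0,0,30]]]'; 
python3 - <<'E'
from h import *
go([.43,-.345,.14],yaw=np.pi/4)
E
```

```text
clock: 45.9
tool_pos: [0.5436, -0.2154, 0.1388]
tool_rot: [0.131, 0.991, -0.0, 0.001]
wrist_force: [-0.6, -0.8, -3.3]
width: 0.516
go [ 2.53 -5.16 -0.04] [ 0.   0.1 29.9]
```

```bash
python3 -m crank '[[[1,0.5,-1,0,0,0,6],[1,1,-2,0,0,0,12],[1,1.6,-3.1,0,0,0,18],[1,2.1,-4.2,0,0,0,24],[1,2.53,-5.16,0,0,0,29.9]]]'; python3 -m crank '[[[1,0,0,0.5,0,0,0],[1,0,0,0.5,0,0,0],[1,0,0,0.5,0,0,0],[1,0,0,0.5,0,0,0],[1,0,0,0.5,0,0,0]]]'
python3 - <<'E'
from h import *
st();go([.43,-.345,.0145],yaw=np.pi/4)
g=grab("wrist"); save(g,"w25")
E
```

```text
clock: 46.52
tool_pos: [0.4302, -0.346, 0.1382]
tool_rot: [0.383, 0.924, -0.0, 0.0]
wrist_force: [0.4, 0.4, -3.7]
width: 0.517
clock: 47.15
tool_pos: [0.4323, -0.3439, 0.1234]
tool_rot: [0.38, 0.925, 0.0, 0.0]
wrist_force: [0.2, 0.6, -3.1]
width: 0.513
t 47.15 p [ 0.4323 -0.3439  0.1234] x [-0.712  0.702 -0.   ] y [0.702 0.712 0.   ] z [ 0. -0. -1.] F [ 0.2  0.6 -3.1] w 0.513 q [ 0.41  0.51  0.23  2.08 -0.2   0.58  1.57]
go [ 0.03 -0.08  3.63] [0.  0.  0.4]
```

View pics/w25.png

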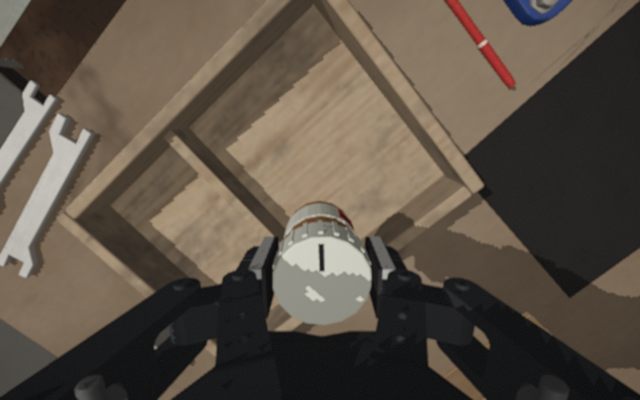

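```bash
python3 - <<'E'
from h import *
g=grab("wrist")
print("div",onz(g,[[178,134],[284,232]],.044).round(3)); print("corner rim",onz(g,[[482,188],[328,2],[70,213]],.055).round(3))
print("foot will be", proj(g,[.43,-.345,.006]))
E
```

```text
div [[ 0.308 -0.393  0.044]
 [ 0.431 -0.393  0.044]]
corner rim [[ 0.519 -0.241  0.055]
 [ 0.33  -0.238  0.055]
 [ 0.287 -0.508  0.055]]
foot will be [[320.37332198 186.02999216]]
```

```bash
python3 -m crank '[[[1,0.03,-0.05,0.8,0,0,0],[1,0.03,-0.05,1.6,0,0,0],[1,0.03,-0.05,2.4,0,0,0],[1,0.03,-0.05,3,0,0,0],[1,0.03,-0.05,3.4,0,0,0]]]'; python3 -m crank '[[[1,0,0,0.05,0,0,0],[1,0,0,0.1,0,0,0],[1,0,0,0.15,0,0,0],[1,0,0,0.18,0,0,0],[1,0,0,0.2,0,0,0]]]'; python3 -c "
from h import *
st()"
```

```text
clock: 47.88
tool_pos: [0.4302, -0.3446, 0.0204]
tool_rot: [0.38, 0.925, 0.0, -0.0]
wrist_force: [1.0, -0.1, -3.2]
width: 0.513
clock: 48.5
tool_pos: [0.4303, -0.3447, 0.0154]
tool_rot: [0.38, 0.925, -0.0, 0.0]
wrist_force: [0.0, -0.1, -3.2]
width: 0.517
t 48.5 p [ 0.4303 -0.3447  0.0154] x [-0.711  0.703 -0.   ] y [0.703 0.711 0.   ] z [ 0. -0. -1.] F [ 0.  -0.1 -3.2] w 0.517 q [ 0.48  0.68  0.14  2.14 -0.26  0.34  1.63]
```

```bash
python3 -m crank '[[[1,0,0,0.02,0,0,0],[1,0,0,0.04,0,0,0],[1,0,0,0.06,0,0,0],[1,0,0,0.08,0,0,0],[1,0,0,0.1,0,0,0]]]'; python3 -c "
from h import *
st()"
```

```text
clock: 49.12
tool_pos: [0.4303, -0.345, 0.0127]
tool_rot: [0.38, 0.925, -0.0, 0.0]
wrist_force: [-2.5, 0.0, 10.7]
width: 0.515
t 49.12 p [ 0.4303 -0.345   0.0127] x [-0.711  0.703 -0.001] y [0.703 0.711 0.   ] z [ 0.001 -0.001 -1.   ] F [-2.5  0.  10.7] w 0.515 q [ 0.48  0.68  0.14  2.14 -0.26  0.33  1.63]
```

Contact; release and lift, then to jar A.

```bash
python3 -m crank '[[[0.3,0,0,-0.03,0,0,0],[-0.4,0,0,-0.03,0,0,0],[-0.4,0,0,-0.03,0,0,0],[-0.4,0,0,-0.8,0,0,0],[-0.4,0,0,-2.0,0,0,0]]]'; python3 -m crank '[[[-0.4,0,0,-0.8,0,0,0],[-0.4,0,0,-1.6,0,0,0],[-0.4,0,0.3,-2.4,0,0,0],[-0.4,0.3,1,-3.2,0,0,0],[-0.4,0.6,2.0,-3.5,0,0,0]]]'; python3 - <<'E'
from h import *
st(); go([.671,.027,.15],yaw=np.pi/3)
g=grab("wrist"); save(g,"w26")
g=grab("top"); save(g,"t5",(190,120,430,300),3.3)
E
```

```text
clock: 49.75
tool_pos: [0.4296, -0.3442, 0.0719]
tool_rot: [0.38, 0.925, 0.0, -0.001]
wrist_force: [-0.4, 0.3, 1.0]
width: 0.694
clock: 50.38
tool_pos: [0.4598, -0.2896, 0.1786]
tool_rot: [0.381, 0.925, -0.0, 0.001]
wrist_force: [0.5, -0.1, 0.2]
width: 0.701
t 50.38 p [ 0.4598 -0.2896  0.1786] x [-0.71   0.704 -0.002] y [0.704 0.71  0.   ] z [ 0.002 -0.001 -1.   ] F [ 0.5 -0.1  0.2] w 0.701 q [ 0.26  0.42  0.27  2.05 -0.17  0.69  1.43]
go [ 2.43 12.45  0.95] [  0.    0.1 -14.8]
```

View pics/w26.png

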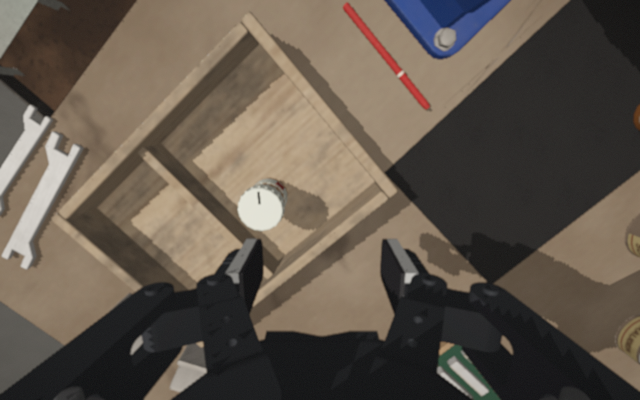

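View pics/t5.png

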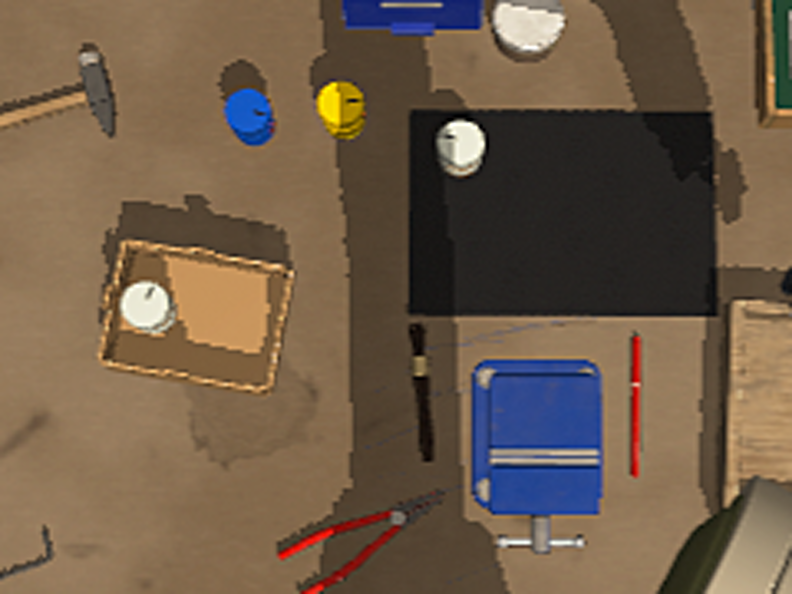

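```bash
python3 - <<'E'
from h import *
go([.671,.0275,.15],yaw=0.0)
g=grab("top"); print(onz(g,np.array([[461,142]])/3.3+[190,120],.067))
E
python3 -m crank '[[[-0.4,0.2,1,0,0,0,5],[-0.4,0.6,2.3,0,0,0,10],[-0.4,0.9,3.7,0,0,0,15],[-0.4,1.1,5,0,0,0,20],[-0.4,1.3,6.3,0,0,0,25]]]'; python3 - <<'E'
from h import *
st(); go([.671,.0275,.15],yaw=0.0)
E
```

```text
go [ 2.34 12.35  0.96] [ 0.1  0.  45.6]
[[0.67121698 0.02780731 0.067     ]]
clock: 51.15
tool_pos: [0.5648, -0.1275, 0.1768]
tool_rot: [0.573, 0.82, -0.0, -0.0]
wrist_force: [-0.1, -0.9, 0.2]
width: 0.699
t 51.15 p [ 0.5648 -0.1275  0.1768] x [-0.344  0.939 -0.   ] y [ 0.939  0.344 -0.001] z [-0.001 -0.001 -1.   ] F [-0.1 -0.9  0.2] w 0.699 q [-0.16  0.48  0.4   1.98 -0.27  0.74  0.76]
go [3.63 5.1  0.89] [-0.   0.  20.1]
```

```bash
python3 -m crank '[[[-0.4,0.7,1,0.1,0,0,4],[-0.4,1.4,2,0.3,0,0,8],[-0.4,2.2,3.1,0.5,0,0,12],[-0.4,2.9,4.1,0.7,0,0,16],[-0.4,3.63,5.1,0.89,0,0,20.1]]]'; python3 - <<'E'
from h import *
st(); go([.671,.0275,.01],yaw=0.0)
g=grab("wrist"); save(g,"w27"); save(g,"w27z",(240,150,400,270),5)
E
```

```text
clock: 51.78
tool_pos: [0.6706, 0.0275, 0.1497]
tool_rot: [0.707, 0.707, -0.001, 0.0]
wrist_force: [0.0, -0.0, 0.3]
width: 0.7
t 51.77 p [0.6706 0.0275 0.1497] x [-0.001  1.    -0.001] y [ 1.     0.001 -0.001] z [-0.001 -0.001 -1.   ] F [ 0.  -0.   0.3] w 0.7 q [-0.43  0.63  0.49  1.8  -0.39  0.81  0.25]
go [0.   0.02 4.66] [-0.   0.1  0.1]
```

View pics/w27.png

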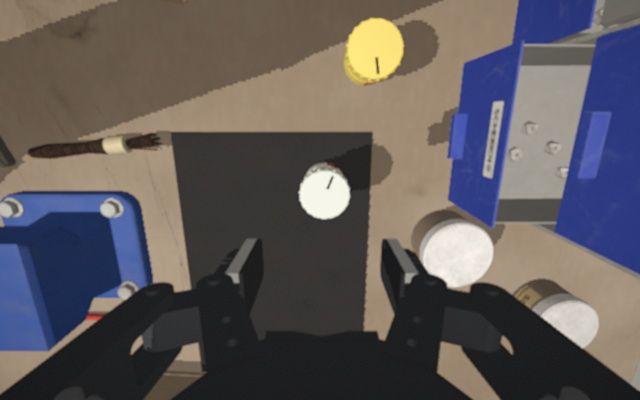

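View pics/w27z.png

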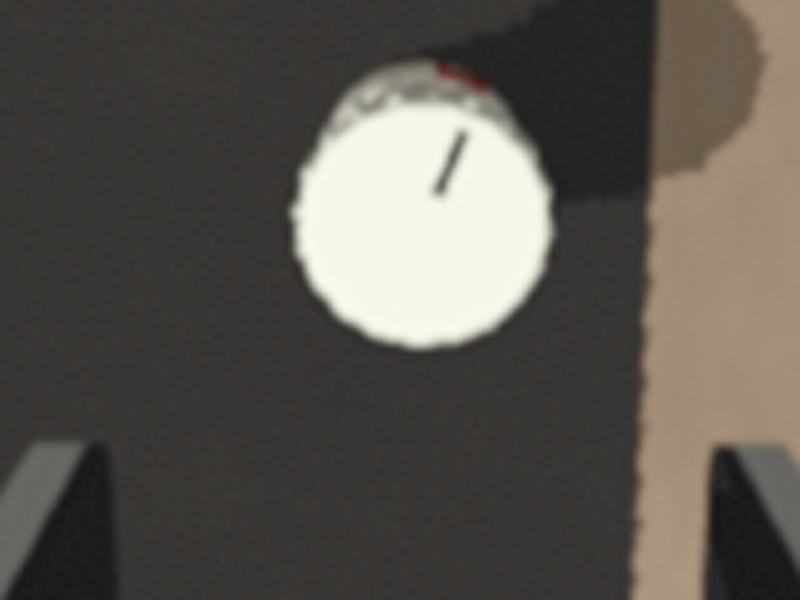

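```bash
python3 -m crank '[[[-0.4,0,0.02,1,0,0,0],[-0.4,0,0.02,2,0,0,0],[-0.4,0,0.02,3,0,0,0],[-0.4,0,0.02,4,0,0,0],[-0.4,0,0.02,4.66,0,0,0]]]'; python3 -m crank '[[[-0.4,0,0,0,0,0,0],[-0.1,0,0,0,0,0,0],[1,0,0,0,0,0,0],[1,0,0,0,0,0,0],[1,0,0,0,0,0,0]]]' 30; python3 -m crank '[[[1,0,0,0,0,0,-9],[1,0,0,0,0,0,-18],[1,0,0,0,0,0,-27],[1,0,0,0,0,0,-36],[1,0,0,0,0,0,-45]]]'; python3 -m crank '[[[1,0,0,0,0,0,0],[1,0,0,0,0,0,0],[-0.4,0,0,0,0,0,0],[-0.4,0,0,0,0,0,0],[-0.4,0,0,0,0,0,0]]]'; python3 -m crank '[[[-0.4,0,0,-0.7,0,0,0],[-0.4,0.3,0,-1.6,0,0,0],[-0.4,1,0,-2.6,0,0,0],[-0.4,1.7,0,-3.5,0,0,0],[-0.4,2.2,0,-4.0,0,0,0]]]'
python3 - <<'E'
from h import *
st()
g=grab("wrist"); save(g,"w28");save(g,"w28z",(240,200,400,320),5)
E
```

```text
clock: 52.45
tool_pos: [0.67, 0.0267, 0.0088]
tool_rot: [0.706, 0.708, -0.001, -0.0]
wrist_force: [0.1, 0.8, -0.7]
width: 0.703
clock: 53.08
tool_pos: [0.6721, 0.0276, 0.0119]
tool_rot: [0.706, 0.709, 0.001, 0.001]
wrist_force: [2.1, -1.1, 6.6]
width: 0.515
clock: 53.7
tool_pos: [0.6693, 0.0289, 0.0117]
tool_rot: [0.378, 0.926, 0.0, -0.001]
wrist_force: [-5.6, 1.8, 11.7]
width: 0.512
clock: 54.32
tool_pos: [0.6706, 0.0279, 0.0105]
tool_rot: [0.381, 0.925, -0.0, -0.0]
wrist_force: [0.2, 0.0, 0.2]
width: 0.705
clock: 54.95
tool_pos: [0.624, 0.0751, 0.1332]
tool_rot: [0.381, 0.925, 0.001, 0.001]
wrist_force: [0.5, -0.1, 0.1]
width: 0.698
t 54.95 p [0.624  0.0751 0.1332] x [-0.71   0.704 -0.001] y [0.704 0.71  0.002] z [ 0.002  0.001 -1.   ] F [ 0.5 -0.1  0.1] w 0.698 q [-0.36  0.57  0.23  1.9  -0.19  0.69  0.77]
```

View pics/w28z.png

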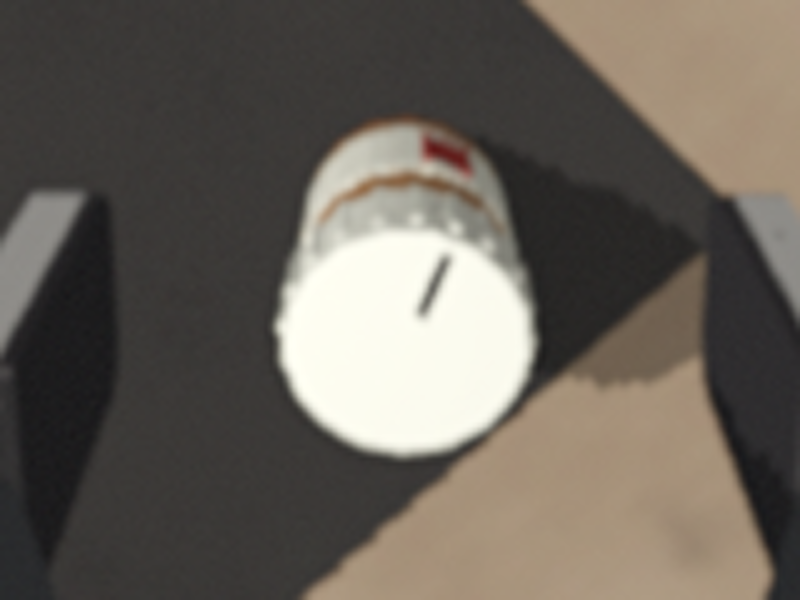

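```bash
python3 - <<'E'
from h import *
g=grab("wrist"); print(onz(g,[[240+407/5,200+340/5]],.067))
go([.671,.0278,.011])
E
python3 -m crank '[[[-0.4,-0.8,0,0.5,0,0,0],[-0.4,-1.6,0,1,0,0,0],[-0.4,-2.2,0,1.4,0,0,0],[-0.4,-2.2,0,2.4,0,0,0],[-0.4,-2.2,0,3.4,0,0,0]]]'; python3 -m crank '[[[-0.4,0,0,0.4,0,0,0],[-0.4,0,0,0.6,0,0,0],[1,0,0,0.6,0,0,0],[1,0,0,0.6,0,0,0],[1,0,0,0.6,0,0,0]]]' 35;  python3 -m crank '[[[1,0,0,-0.2,0,0,0],[1,0,0,-0.7,0,0,0],[1,0,0,-1.6,0,0,0],[1,0,0,-2.7,0,0,0],[1,0,0,-4.2,0,0,0]]]'
python3 - <<'E'
from h import *
st(); go([*(C-.048*V),.16],yaw=YAW)
E
```

```text
[[0.66806292 0.0311645  0.067     ]]
go [-2.24 -0.05  4.06] [ 0.2  0.  -0. ]
clock: 55.68
tool_pos: [0.6712, 0.0265, 0.0269]
tool_rot: [0.381, 0.924, -0.0, -0.0]
wrist_force: [0.2, 0.0, -0.2]
width: 0.702
clock: 56.3
tool_pos: [0.6709, 0.0279, 0.0112]
tool_rot: [0.381, 0.925, 0.0, 0.0]
wrist_force: [0.5, -0.0, -3.5]
width: 0.512
clock: 56.92
tool_pos: [0.6702, 0.0278, 0.1382]
tool_rot: [0.381, 0.925, -0.0, -0.0]
wrist_force: [1.3, 1.0, -2.8]
width: 0.514
t 56.92 p [0.6702 0.0278 0.1382] x [-0.71   0.704  0.001] y [ 0.704  0.71  -0.001] z [-0.001 -0.    -1.   ] F [ 1.3  1.  -2.8] w 0.514 q [-0.27  0.61  0.23  1.8  -0.19  0.76  0.84]
go [ 9.16  0.74 -0.72] [-0.1 -0.  54.7]
```

```bash
python3 -m crank '[[[1,0.7,0,-0.5,0,0,5],[1,1.6,0.1,-0.72,0,0,11],[1,2.6,0.2,-0.72,0,0,17],[1,3.6,0.3,-0.72,0,0,23],[1,4.6,0.37,-0.72,0,0,28]]]'; python3 - <<'E'
from h import *
go([*(C-.048*V),.16],yaw=YAW)
E
```

```text
clock: 57.55
tool_pos: [0.58, 0.1338, 0.1595]
tool_rot: [0.594, 0.804, 0.001, 0.0]
wrist_force: [0.3, -1.2, -3.3]
width: 0.516
go [ 4.16 -1.83 -0.02] [ 0.1 -0.1 26.6]
```

```bash
python3 -m crank '[[[1,0.9,-0.4,0,0,0,6],[1,1.8,-0.8,0,0,0,12],[1,2.7,-1.2,0,0,0,18],[1,3.5,-1.6,0,0,0,23],[1,4.16,-1.83,0,0,0,26.6]]]';  python3 -m crank '[[[1,0,0,0,0,0,0],[1,0,0,0,0,0,0],[1,0,0,0,0,0,0],[1,0,0,0,0,0,0],[1,0,0,0,0,0,0]]]'; python3 - <<'E'
from h import *
st();go([*(C-.048*V),.031],yaw=YAW)
g=grab("wrist"); save(g,"w29")
E
```

```text
clock: 58.18
tool_pos: [0.4902, 0.237, 0.1593]
tool_rot: [0.763, 0.646, 0.001, -0.0]
wrist_force: [-0.0, 0.4, -1.9]
width: 0.513
clock: 58.8
tool_pos: [0.4914, 0.2354, 0.1583]
tool_rot: [0.763, 0.647, 0.0, 0.0]
wrist_force: [-0.2, 0.5, -3.2]
width: 0.515
t 58.8 p [0.4914 0.2354 0.1583] x [ 0.163  0.987 -0.   ] y [ 0.987 -0.163  0.   ] z [ 0. -0. -1.] F [-0.2  0.5 -3.2] w 0.515 q [-0.93  0.49  0.55  2.08 -0.4   0.68 -0.28]
go [ 0.05 -0.03  4.24] [0.  0.  0.1]
```

View pics/w29.png

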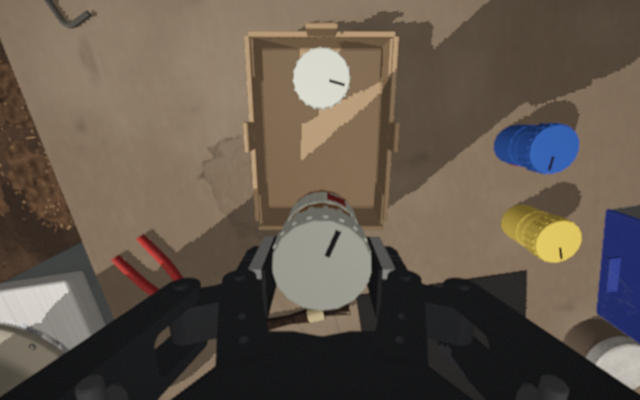

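```bash
python3 - <<'E'
from h import *
g=grab("wrist")
for p in onz(g,[[270,227],[375,226],[322,34]],.068): print("v",((p[:2]-C)@V).round(4),"u",((p[:2]-C)@U).round(4))
E
python3 -m crank '[[[1,0.05,-0.03,0.8,0,0,0],[1,0.05,-0.03,1.7,0,0,0],[1,0.05,-0.03,2.6,0,0,0],[1,0.05,-0.03,3.4,0,0,0],[1,0.05,-0.03,3.9,0,0,0]]]'; python3 -m crank '[[[1,0,0,0.12,0,0,0],[1,0,0,0.24,0,0,0],[1,0,0,0.32,0,0,0],[1,0,0,0.36,0,0,0],[1,0,0,0.36,0,0,0]]]'; python3 -c "
from h import *
st()"
```

```text
v -0.0833 u -0.0484
v -0.0821 u 0.0516
v 0.0822 u 0.0008
clock: 59.52
tool_pos: [0.4904, 0.2373, 0.0402]
tool_rot: [0.762, 0.647, -0.0, -0.0]
wrist_force: [-0.7, -0.2, -3.3]
width: 0.512
clock: 60.15
tool_pos: [0.4906, 0.2376, 0.0307]
tool_rot: [0.762, 0.647, 0.0, 0.0]
wrist_force: [-0.0, 0.7, -3.8]
width: 0.515
t 60.15 p [0.4906 0.2376 0.0307] x [0.162 0.987 0.   ] y [ 0.987 -0.162  0.   ] z [ 0.  0. -1.] F [-0.   0.7 -3.8] w 0.515 q [-0.79  0.67  0.35  2.16 -0.57  0.4  -0.14]
```

```bash
python3 -m crank '[[[1,0,0,0.04,0,0,0],[1,0,0,0.08,0,0,0],[1,0,0,0.11,0,0,0],[1,0,0,0.13,0,0,0],[1,0,0,0.15,0,0,0]]]'; python3 -c "
from h import *
st()"
```

```text
clock: 60.78
tool_pos: [0.4906, 0.2375, 0.0259]
tool_rot: [0.762, 0.647, 0.0, 0.0]
wrist_force: [0.1, 0.0, -2.8]
width: 0.517
t 60.77 p [0.4906 0.2375 0.0259] x [ 0.163  0.987 -0.   ] y [ 0.987 -0.163  0.   ] z [ 0. -0. -1.] F [ 0.1  0.  -2.8] w 0.517 q [-0.78  0.68  0.34  2.16 -0.58  0.39 -0.14]
```

```bash
python3 -m crank '[[[1,0,0,0.02,0,0,0],[1,0,0,0.03,0,0,0],[1,0,0,0.04,0,0,0],[1,0,0,0.05,0,0,0],[1,0,0,0.05,0,0,0]]]'; python3 -c "
from h import *
st()"
```

```text
clock: 61.4
tool_pos: [0.4908, 0.2375, 0.0256]
tool_rot: [0.763, 0.647, 0.001, -0.0]
wrist_force: [-2.3, -1.9, 14.4]
width: 0.516
t 61.4 p [0.4908 0.2375 0.0256] x [0.163 0.987 0.001] y [ 0.987 -0.163  0.   ] z [ 0.001  0.001 -1.   ] F [-2.3 -1.9 14.4] w 0.516 q [-0.78  0.68  0.34  2.16 -0.58  0.39 -0.14]
```

Contact. Relieve slightly, release, retreat.

```bash
python3 -m crank '[[[1,0,0,-0.03,0,0,0],[0.3,0,0,-0.03,0,0,0],[-0.3,0,0,-0.03,0,0,0],[-0.3,0,0,-0.03,0,0,0],[-0.3,0,0,-0.9,0,0,0]]]'; python3 -m crank '[[[-0.3,0,0,-1,0,0,0],[-0.3,0,0,-2,0,0,0],[-0.3,0,0,-3.5,0,0,0],[-0.3,-1.5,-0.8,-4.5,0,0,0],[-0.3,-3,-1.6,-5,0,0,0]]]';python3 -m crank '[[[-0.3,-1.5,0,0,0,0,0],[-0.3,-3,0,0,0,0,0],[-0.3,-3,0,0,0,0,0],[-0.3,-3,0,0,0,0,0],[-0.3,-3,0,0,0,0,0]]]'; python3 - <<'E'
from h import *
st()
g=grab("wrist"); save(g,"w30")
g=grab("top"); save(g,"t6",(190,120,530,300),2.3)
g=grab("scene"); save(g,"s6")
E
```

```text
clock: 62.02
tool_pos: [0.4897, 0.237, 0.0504]
tool_rot: [0.762, 0.647, -0.001, -0.0]
wrist_force: [0.2, -1.1, 1.0]
width: 0.65
clock: 62.65
tool_pos: [0.4284, 0.1558, 0.2025]
tool_rot: [0.762, 0.647, 0.001, 0.0]
wrist_force: [0.0, -0.5, 0.1]
width: 0.648
clock: 63.28
tool_pos: [0.4143, 0.0686, 0.2013]
tool_rot: [0.762, 0.648, -0.0, 0.0]
wrist_force: [0.4, -0.5, -0.9]
width: 0.65
t 63.27 p [0.4143 0.0686 0.2013] x [ 0.161  0.987 -0.   ] y [ 0.987 -0.161  0.   ] z [ 0. -0. -1.] F [ 0.4 -0.5 -0.9] w 0.65 q [-0.82  0.27  0.66  2.29 -0.28  0.65 -0.12]
```

View pics/w30.png

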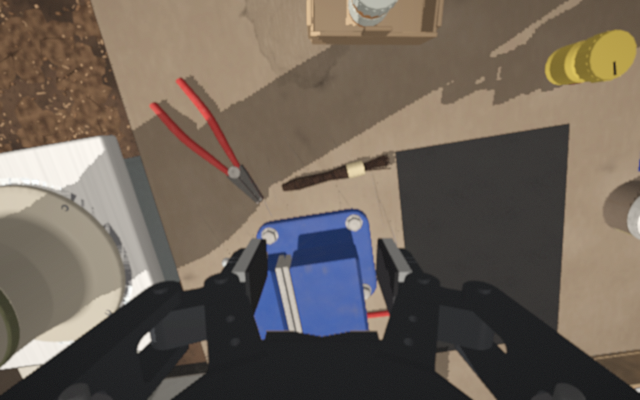

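View pics/t6.png

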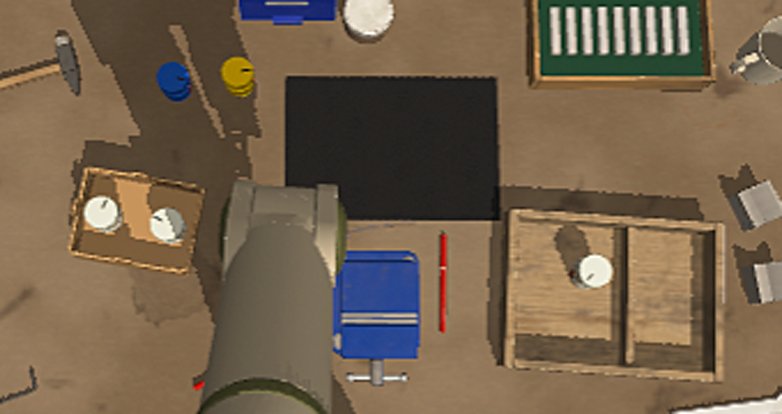

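View pics/s6.png

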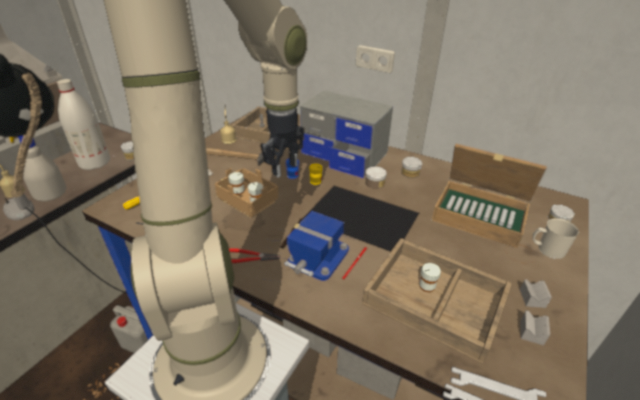

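```bash
python3 - <<'E'
from h import *
go([.43,.12,.26])
g=grab("scene"); save(g,"s7",(205,150,295,220),8)
g=grab("top"); save(g,"t7",(215,180,285,245),8)
E
```

```text
go [ 1.78  0.25 -1.96] [-0.  0.  0.]
```

View pics/s7.png

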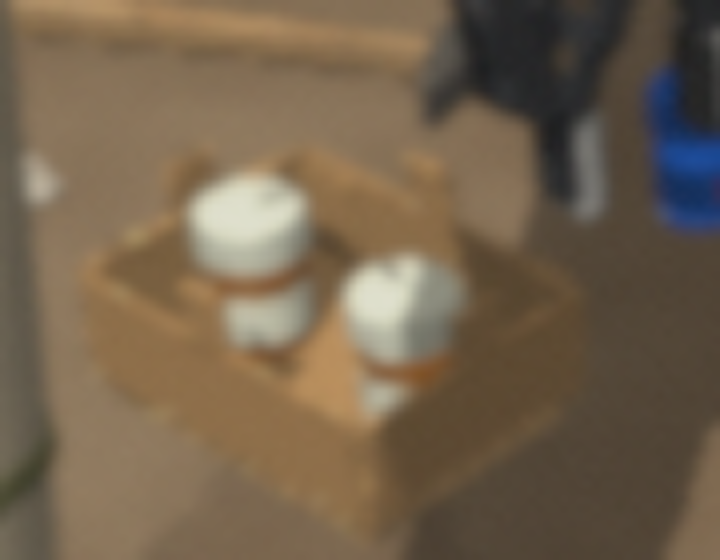

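View pics/t7.png

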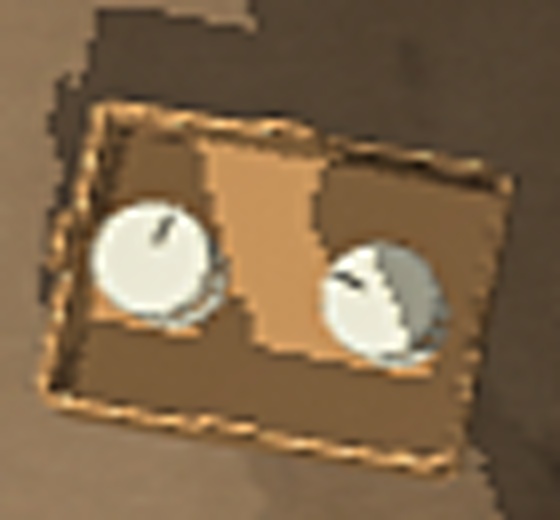

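```bash
python3 - <<'E'
from h import *
g=grab("top")
c=onz(g,np.array([[97,105],[510,180],[455,468],[45,400]])/8+[215,180],.068)[:,:2]
print(np.linalg.norm(np.diff(np.r_[c,c[:1]],axis=0),axis=1).round(3), (c.mean(0)-C).round(3))
print("caps", [(onz(g,np.array([p])/8+[215,180],.082)[0,:2]-C)@np.c_[U,V] for p in ([152,260],[380,300])])
manip.hand_in()
E
```

```text
[0.17  0.117 0.165 0.12 ] [-0.002 -0.001]
caps [array([-0.00141873,  0.0461199 ]), array([-0.00179747, -0.04579773])]
the job is handed in; nothing more can be done
```

The job is done and handed in at about 63 s on the robot's clock; no verdict was given. I raised all four carton walls while the carton was empty, end walls first. Then I gave each of the three jars on the mat an anticlockwise twist of about 45°:

| Jar, start position (x, y) in m | Twist test | Now |
|---|---|---|
| (0.559, -0.116) | tight: patch turned with the cap line | carton |
| (0.671, 0.028) | tight: patch turned with the cap line | carton |
| (0.664, -0.079) | loose: cap line turned about 45°, patch stayed | larger tray compartment, cap left turned |

**Last checks**
- **Walls:** the carton's rim measured 165–170 by 117–120 mm, against about 164 by 124 expected. That fits upright walls to within picture error, but I did not measure the wall angles directly.
- **Jars:** both jars in the carton and the one in the tray stand upright, and the mat is empty. The highest wrist force I read while setting a jar down was 14 N.
- **Left alone:** the brush and pencil look where they were, and the blue and yellow look-alikes were not touched.

**What disagreed**
- **Fingertip position:** the fingertips sit about 27 mm behind the reported TCP, and further back when open. The first pinch closed above the tab, so I corrected for this by eye.
- **Carton position:** my measurements of the carton's centre differed between views by a few millimetres. I adjusted it before placing the jars.

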